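Lay a shelf bracket on its back in the drilling jig and lock it with the cam

TASK

The wooden shelf bracket stands upright on its foot in the drilling jig and has to be set up for countersinking its tall leg. Without gripping or lifting it, push it with the fingertips so that it tips over on its heel, away from the jig's butt stop, and let it down gently onto its back - do not let it drop - then push it back until its foot is flat against the butt stop. Then push the cam lever fully round, so that it locks the bracket against the side fence, and leave the things lying about where they are.

Things in the scene. Friction and masses are not known exactly. Their poses are not given: they have to be found in the camera images.
- jig: Drilling jig of ply and beech, screwed to the bench. Base board 310 mm (x) by 140 mm (y = -82 to +58), 18 mm thick. Origin under the base; x runs along the channel the bracket stands in, away from the butt stop; y across it towards the side fence; z up. The cam lever is on the -y side.
- stop_face (a point): Foot of the butt stop's working face, on top of the base, mid-channel (jig x = -125, y = 0, z = 18 mm). The face looks to jig +x. The stop is a block 30 mm thick behind this face, 78 mm wide, 42 mm high above the base. Slide the lying bracket to it by pushing low: pushed higher than about 60 mm above the base, its foot tips back up.
- fence_face (a point): Foot of the side fence's working face (jig x = -45, y = +30, z = 18 mm). The face looks to jig -y. The fence is a strip from jig x = -108 to +147, 22 mm wide, only 16 mm high above the base.
- bracket: Dark wooden L-shaped bracket, loose, 0.15 to 0.25 kg, 55 mm wide (y). Foot x = -40 to +40, 18 mm thick; tall leg x = +22 to +40, 140 mm high; ends of leg and foot are half-discs. Origin mid-underside of the foot; x from toe to heel, z up the leg. Starts with x along jig x (0.02 rad), toe 15 to 40 mm from the stop. On its back: x points down, z along jig +x, foot upright, its underside facing the stop.
- heel (a point): Middle of the bracket's heel edge, where the underside of the foot meets the back of the leg (bracket x = +40, z = 0 mm). It tips about this edge; centre of mass 21 mm towards the toe and 51 mm up, so it balances at about 22 degrees of tilt and falls by itself beyond; nearly flat, it may slide back a little (wood on wood). Seated and locked, the heel is at jig x = -125, y = +2.5 mm.
- cam_lever (a joint): Angle of the cam lever: 0 open (points to jig -y), 1.40 rad fully closed at its limit (points nearly to jig +x), turning counter-clockwise from above. Starts at 0 to 0.3; stays where left (friction, 1.5 N at its end). Open, its 40 mm round eccentric leaves the bracket 6 to 8 mm of side play; the last fifth of the swing presses the lying bracket against the side fence.
- cam_pivot (a point): Pivot of the cam lever, on top of the base (jig x = -45, y = -52, z = 18 mm), axis upright.
- lever_end (a point): Centre of the rounded end of the cam lever, 66 mm from its pivot, 29 mm above the bench. The lever is 17 mm wide (22 mm at this end) and spans 19 to 38 mm above the bench.
- screwdriver: Screwdriver with amber handle, 182 mm long, lying in front of the jig at the left; leave alone. Origin under its middle.
- honing_oil: Small dropper bottle, 33 mm across, 102 mm tall, standing behind the jig at the right; leave alone. Origin at the middle of its underside.
- pencil: Red pencil, 159 mm long, lying in front of the jig at the right; leave alone. Origin under its middle.

How it is judged:
By the outcome, as a careful person would: the job done as asked, in the order asked, and still so for the second after the job is handed in, with the robot touching nothing.
It also fails if it takes over 72 s, if anything falls off the work surface, if the arm or the gripper's body presses on something with over 40 N, if the wrist force passes 120 N, or if a joint passes its speed limit or range.

ROBOT

A 6-joint arm with a two-finger parallel gripper is mounted at the origin on a cart in front of the work surface, level with it; the furniture and walls round the work are solid. World frame = base frame: x ahead of the robot, y to its left, z up, the work surface at z = 0. Lengths are in mm, angles in degrees, forces in N, time in s.
With the tool pointing down it reaches from about 300 to 850 mm from the base axis. Payload 4.2 kg.
Tool frame: the origin (TCP) lies on the centre line of the jaws, within the pads' length; the fingertips stand env.nose_length ahead of it and the grasp point (between the pads) lies 2 mm behind it (env.nose_length is the distance from the TCP to the fingertips, in mm); z points along the fingers, y is the direction in which the jaws open and shut (so a half turn about z gives the same grasp; the last joint's range is limited). The gripper opens to 91 mm and grips with 3 to 60 N. Pads are 32 mm wide; open, the fingers measure 118 mm over their backs; the gripper's body (76 mm by 178 mm) begins 60 mm behind the grasp point.
Start: joints at [-73.74, 18.312, 89.639, -0, 72.044, -1.146], TCP at [172.013, -548.683, 230.976] pointing down, gripper open.
Joint ranges: [-177.97, 177.97], [-48.28, 115.42], [12.27, 149.76], [-77.06, 257.06], [2.81, 150.46], [-146.56, 146.56]. Speed limits (degrees/s): [147.25, 147.25, 180, 180, 180, 180].

INTERFACE

Orientations are given as [roll, pitch, yaw] about the fixed x, y, z axes, in that order (R = Rz(yaw) Ry(pitch) Rx(roll)).
In Python, from workcell import env gives the robot as it stands. The module is installed in compiled form; this text tells all that it offers.
- The arm moves only by the tool jog_arm, never from a script. Its argument "deltas" is a list that holds one entry, the list of rows, each a list of 5 numbers: the shift along the tool's x, y, z in m, then the turn about the tool's z in degrees, then the finger opening in m, from 0 to 0.0912. A call has 1 to 20 rows; each row is the pose to reach, as a shift and turn from the pose commanded when the call began, along the tool's axes at that moment; what a row does not reach only later rows make up. A row lasts 1/12 s, in which the tool goes at most 41.7 mm and 7.16 degrees, less where a joint would pass 70% of its speed; a pose out of reach is approached as far as the arm can. A call with a gripper value outside its range is refused whole. The fingers move at their own pace and stop on an object; "grip_force" is the grip in N (left out, the last holds). Time passes only in rows, so rows that repeat a pose let the fingers close. It gives the time, the measured TCP pose, the force and the opening at its end, in the units of the state.
- env.state(): the state, without advancing time (a new reading comes with each control period).
- env.grab_frame(name): name is "side" or "top"; returns the picture (400x640x3 uint8, red, green, blue); there is no depth.
- env.camera_params(name): a dict with "fx", "fy", "cx", "cy" (pixels), "k1" (the pictures are not rectified: a ray, as slopes to the right and down, at radius r is drawn at 1 + k1 r^2 times it, then the intrinsics apply), "xyz" and "orientation" of the camera in the world. Camera axes: x right, y down, z forward; pixel columns grow to the right and rows downward; lengths in mm; the calibration is good to about 2 mm. A picture is of the moment at which its call begins. camera_params takes no time and is no camera call.
- env.job_done(): hands the job in, once; it reports no verdict.
Trained networks look in the newest picture that a camera, given by its name, has taken for a name from the list of things; names that differ only in an ending like _2 or _b are one class to them, and where a whole thing is asked for, a point or a joint stands for the part that bears it (a point fixed in the world has none). Each returns a list of dicts, best first, with "conf" (0 to 1); they miss things now and then, are a little off and sometimes report something else, mostly with a low value. They report only what shows in the picture. A call takes as long as a camera call.
- env.look_for(camera, label): "xyz" ([x, y, z] in mm, in world coordinates, good to about 4 mm: the middle of the surface that is visible of it).
The state is a dict: "time_s": time; "qpos": joint angles; "qvel": joint speeds; "effort": joint torques, N m; "ee_pos": TCP position; "ee_rot": TCP orientation; "force": force on the tool from outside, world axes, zero at the start; "torque": the same for the moment, N m; "gripper_width": finger opening in mm.
Only numpy, scipy, OpenCV 4.12 (cv2) and the standard library are available. Lean on these libraries where they do the work, as an engineer would, in place of code of your own. Each camera call takes 0.05 s, during which the arm holds its last target.

## Working session

There is one attempt and no reset: what is moved stays moved. The work goes in short steps, Python scripts to look and compute and a tool call to move; the robot and the scene stay as the last step left them, time stands still between calls to the robot, and variables do not carry over. Pictures are saved under pics/ and viewed, and the job is handed in when it is done.

Besides the shell and the picture viewer there is one more tool, called after "Request:" by a JSON object that holds its "name" and its "arguments", one argument or row to a line. jog_arm: Moves the arm, as the interface text tells. Its arguments: {"type":"object","properties":{"deltas":{"type":"array"},"grip_force":{"type":"number"}},"required":["deltas"]}

```bash
mkdir -p pics; ls
python3 - <<'E'
from workcell import env
import cv2
print(env.state()); print(env.nose_length)
for c in("side","top"):
    im=env.grab_frame(c); cv2.imwrite(f"pics/{c}0.png",im[:,:,::-1]); print(c,env.camera_params(c))
    for l in("jig","stop_face","bracket","heel","cam_lever","lever_end","cam_pivot","fence_face","screwdriver","honing_oil","pencil"):
        try: print(l,[( [round(float(v)) for v in d["xyz"]],round(float(d["conf"]),2)) for d in env.look_for(c,l)])
        except Exception as e: print(l,e)
print(env.state()["time_s"])
E
```

```text
pics
{'time_s': 0.0, 'qpos': array([-7.37397943e+01,  1.83507883e+01,  8.97064911e+01, -1.42896162e-03,
        7.20434609e+01, -1.14512874e+00]), 'qvel': array([-0.04721887,  0.01370953, -0.04842561,  0.07485541,  0.04476438,
        0.04844167]), 'effort': array([ 3.20726049e-04, -4.12461984e+01, -2.31976748e+01,  7.29474798e-02,
        4.56374965e-02, -1.41470891e-04]), 'ee_pos': array([ 171.8672131 , -548.21455442,  230.12822708]), 'ee_rot': array([-1.79899253e+02, -6.54976863e-04,  1.74057756e+01]), 'force': array([0.22727812, 0.56639994, 0.44435711]), 'torque': array([-0.03985389, -0.03310788,  0.03157469]), 'gripper_width': 91.0473063919308}
17.0
side {'fx': 488.62001497731495, 'fy': 488.62001497731495, 'cx': 318.6203322141731, 'cy': 198.33548791816196, 'k1': -0.07830417494811469, 'xyz': array([264.38821585, 800.67445367, 510.53756782]), 'orientation': array([-118.33886488,   -1.12911136, -159.41164624])}
jig [([559, 119, 17], 0.69)]
stop_face [([557, 117, 20], 0.56), ([620, 28, 35], 0.16)]
bracket [([549, 53, 87], 0.65), ([557, 120, 16], 0.47)]
heel [([549, 54, 87], 0.96)]
c
[... 197 characters left out ...]
4, 55], 0.8)]
pencil [([379, -13, 4], 0.63)]
top {'fx': 426.05922517444213, 'fy': 426.05922517444213, 'cx': 314.35236060890975, 'cy': 204.77492678139023, 'k1': -0.016806091789918067, 'xyz': array([396.49659338,  37.21102466, 914.79206489]), 'orientation': array([-168.8455066 ,   -1.66497267,  -91.62682464])}
jig [([568, 78, 18], 0.91)]
stop_face [([567, 80, 20], 0.56)]
bracket [([546, 24, 38], 0.65)]
heel [([549, 24, 38], 0.7)]
cam_lever [([621, 20, 40], 0.88)]
lever_end [([624, 22, 38], 0.76)]
cam_pivot [([569, 79, 17], 0.59)]
fence_face [([570, 80, 20], 0.73)]
screwdriver [([370, 273, 25], 0.93)]
honing_oil [([679, -192, 62], 0.72), ([624, 23, 39], 0.7)]
pencil [([383, -30, 10], 0.86)]
1.2
```

View pics/top0.png

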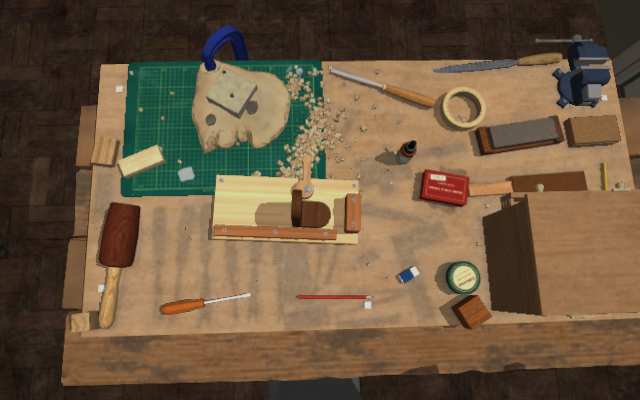

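View pics/side0.png

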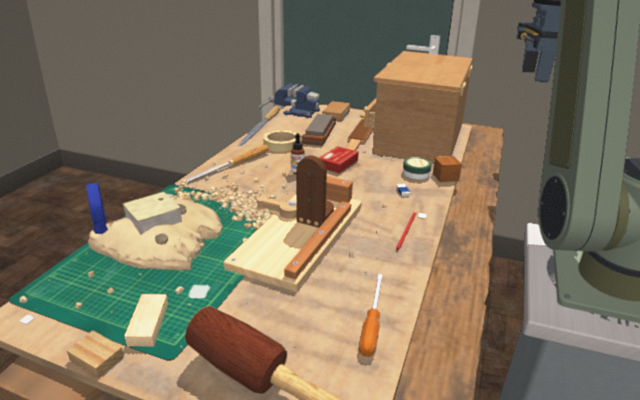

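```bash
cat > h.py <<'E'
import numpy as np,cv2
from scipy.spatial.transform import Rotation as R
from workcell import env
def cam(c):
    p=env.camera_params(c); return p,R.from_euler('xyz',p["orientation"],degrees=True).as_matrix(),np.array(p["xyz"])
def proj(c,P):
    p,r,t=cam(c); q=(np.atleast_2d(P)-t)@r; s=q[:,:2]/q[:,2:]; k=1+p["k1"]*(s**2).sum(1,keepdims=True); s=s*k
    return s*[p["fx"],p["fy"]]+[p["cx"],p["cy"]]
def back(c,uv,z):
    p,r,t=cam(c); d=(np.array(uv,float)-[p["cx"],p["cy"]])/[p["fx"],p["fy"]]; s=d.copy()
    for _ in range(20): s=d/(1+p["k1"]*(s@s))
    v=r@np.array([s[0],s[1],1]); return t+v*(z-t[2])/v[2]
def crop(c,box,name,k=4,lines=()):
    im=env.grab_frame(c)[:,:,::-1].copy(); x0,y0,x1,y1=box
    o=cv2.resize(im[y0:y1,x0:x1],None,fx=k,fy=k,interpolation=cv2.INTER_CUBIC)
    for P in lines:
        q=((proj(c,P)-[x0,y0]+.5)*k).astype(int); cv2.polylines(o,[q.reshape(-1,1,2)],False,(0,255,0),1)
    cv2.imwrite("pics/"+name,o)
E
python3 - <<'E'
from h import *
crop("top",(200,130,390,260),"t1.png",4)
crop("side",(215,140,375,290),"s1.png",4)
E
```

```text
(no output)
```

View pics/t1.png

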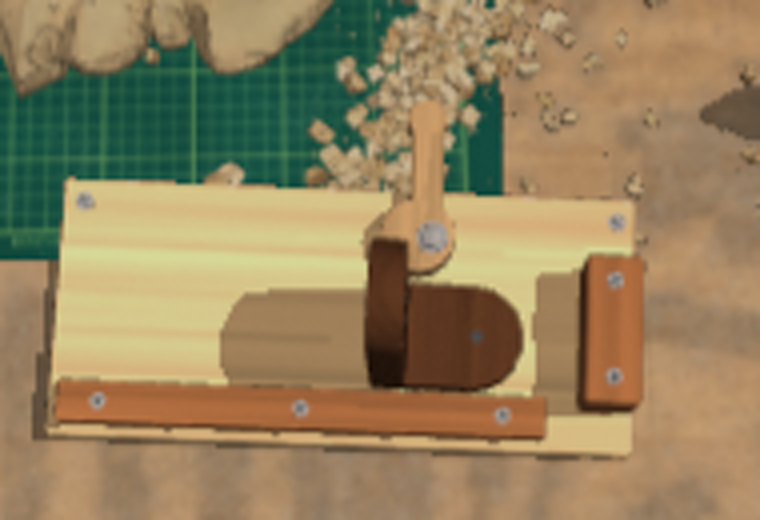

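View pics/s1.png

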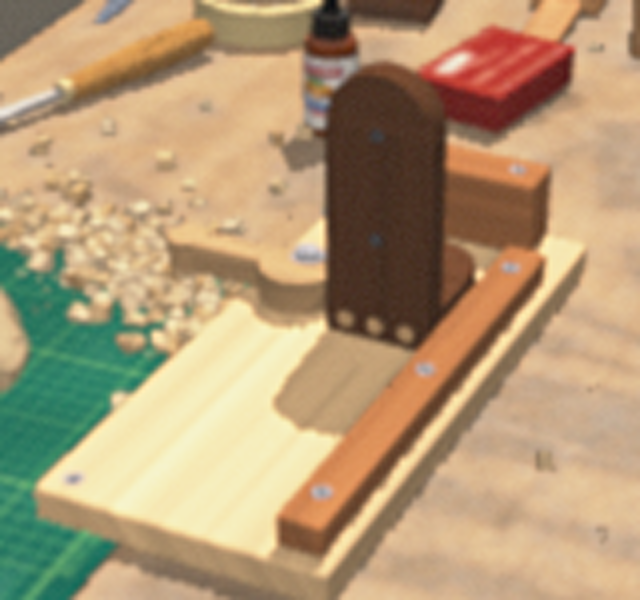

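```bash
cat > fit.py <<'E'
from h import *
from scipy.optimize import least_squares
T=[((155,-82,18),(68,180)),((-155,-82,18),(634,201)),((-155,58,18),(631,456)),((155,58,18),(49,433)),((-125,-39,60),(588,256)),((-155,39,60),(637,408)),((-125,39,60),(582,404)),((147,30,34),(60,381)),((-108,52,34),(546,435))]
S=[((155,-82,18),(38,493)),((155,58,18),(325,575)),((-155,58,18),(585,245)),((147,30,34),(283,518)),((-108,52,34),(543,262))]
def J(p,P):
    c,s=np.cos(p[2]),np.sin(p[2]); P=np.atleast_2d(P).astype(float)
    return np.c_[p[0]+c*P[:,0]-s*P[:,1],p[1]+s*P[:,0]+c*P[:,1],P[:,2]]
def res(p,a=1,b=1):
    o=[]
    for c,L,off,w in(("top",T,(200,130),a),("side",S,(215,140),b)):
        if w: o.append((proj(c,J(p,[l[0] for l in L]))-((np.array([l[1] for l in L])+.5)/4-.5+off)).ravel())
    return np.concatenate(o)
if __name__=="__main__":
    for a,b in((1,0),(0,1),(1,1)):
        s=least_squares(res,[565,60,1.57],args=(a,b),x_scale=[1,1,.01],loss='soft_l1'); print(s.x,np.degrees(s.x[2]),np.round(s.fun,1))
    p=s.x
    for n,P in dict(stop=(-125,0,18),fence=(-45,30,18),piv=(-45,-52,18),heelend=(-125,2.5,18)).items(): print(n,J(p,P))
E
python3 fit.py
```

```text
[554.38837279  67.94473264   1.51270604] 86.6716719392662 [-1.  -0.6  0.3 -0.7  0.4 -0.3 -1.2  0.6 -0.2  0.1  1.7  0.1  0.7  0.7
 -0.7 -0.6  0.2  0.5]
[555.79930134  69.3723842    1.52369212] 87.3011276683718 [-0.6 -0.3  1.9  1.  -0.1 -0.3 -1.1  0.1  0.6 -2. ]
[554.70600269  68.35641349   1.51429643] 86.7627942380283 [-1.3 -0.6  0.  -0.9  0.3 -0.6 -1.4  0.5 -0.5 -0.1  1.5 -0.1  0.5  0.4
 -0.9 -0.7 -0.   0.3 -0.2 -0.9  1.8  0.8  1.1 -0.1 -1.1 -0.3  1.6 -1.9]
stop [[547.64727223 -56.44412466  18.        ]]
fence [[522.21273057  25.12231507  18.        ]]
piv [[604.0818836   20.49178788  18.        ]]
heelend [[545.15126147 -56.30295005  18.        ]]
```

```bash
cat >> fit.py <<'E'
def inv(p,P):
    c,s=np.cos(p[2]),np.sin(p[2]); P=np.atleast_2d(P)-[p[0],p[1],0]
    return np.c_[c*P[:,0]+s*P[:,1],-s*P[:,0]+c*P[:,1],P[:,2]]
E
python3 - <<'E'
from h import *; from fit import *
p=[554.7,68.36,1.5143]
def px(c,q): 
    off=(200,130) if c=="top" else (215,140)
    return (np.array(q)+.5)/4-.5+off
for c,q,z in(("side",(328,322),18),("side",(415,347),18),("top",(523,337),36),("top",(367,388),18+118),("top",(372,240),18+118)):
    print(c,q,np.round(inv(p,back(c,px(c,q),z)),1), np.round(back(c,px(c,q),z)))
# lever: end top z=38
print("lever end",np.round(inv(p,back("top",px("top",(428,108)),38)),1),np.round(inv(p,back("top",px("top",(432,237)),40)),1))
E
```

```text
side (328, 322) [[-23.7 -31.4  18. ]] [585.  43.  18.]
side (415, 347) [[-20.8  16.5  18. ]] [537.  49.  18.]
top (523, 337) [[-94.8   0.5  36. ]] [549. -26.  36.]
top (367, 388) [[-17.2  44.4 136. ]] [509.  54. 136.]
top (372, 240) [[-16.8 -25.6 136. ]] [579.  50. 136.]
lever end [[ -41.1 -122.1   38. ]] [[-45.5 -50.7  40. ]]
```

Run:
```python
from h import *; from fit import *
for c,q,z in(("top",(497,313),0),("top",(517,195),0),("side",(377,150),0),("side",(455,152),0),("top",(528,195),150),("top",(540,312),150),("top",(528,195),200)): print(c,q,z,np.round(back(c,q,z)))
p=[554.7,68.36,1.5143]
def brk(xh,y,yaw=0.02,th=0):
    s=np.linspace(0,np.pi,13); pts=[]
    leg=[(-27.5,0)]+[(-27.5*np.cos(a),112.5+27.5*np.sin(a)) for a in s]+[(27.5,0)]
    foot=[(-27.5,40)]+[(-27.5*np.cos(a),-12.5-27.5*np.sin(a)) for a in s]+[(27.5,40),(-27.5,40)]
    L=[[(X,yy,zz) for yy,zz in leg] for X in(40,22)]+[[(xx,yy,Z) for yy,xx in foot] for Z in(0,18)]
    out=[]
    for l in L:
        l=np.array(l,float); l[:,0]-=40
        c,s_=np.cos(th),np.sin(th); X=l[:,0]*c+l[:,2]*s_; Z=-l[:,0]*s_+l[:,2]*c
        c,s_=np.cos(yaw),np.sin(yaw); l=np.c_[xh+c*X-s_*l[:,1],y+s_*X+c*l[:,1],Z+18]
        out.append(J(p,l))
    return out
B=[J(p,[(-155,-82,18),(155,-82,18),(155,58,18),(-155,58,18),(-155,-82,18)]),J(p,[(-125,-39,60),(-125,39,60),(-125,39,18),(-125,-39,18),(-125,-39,60)])]
crop("top",(200,130,390,260),"t2.png",4,B+brk(-18,1))
crop("side",(215,140,375,290),"s2.png",4,B+brk(-18,1))
```

```text
top (497, 313) 0 [ 334. -375.    0.]
top (517, 195) 0 [ 588. -449.    0.]
side (377, 150) 0 [ 539. -410.    0.]
side (455, 152) 0 [ 338. -483.    0.]
top (528, 195) 150 [ 556. -390.  150.]
top (540, 312) 150 [ 343. -386.  150.]
top (528, 195) 200 [ 546. -362.  200.]
```

View pics/t2.png

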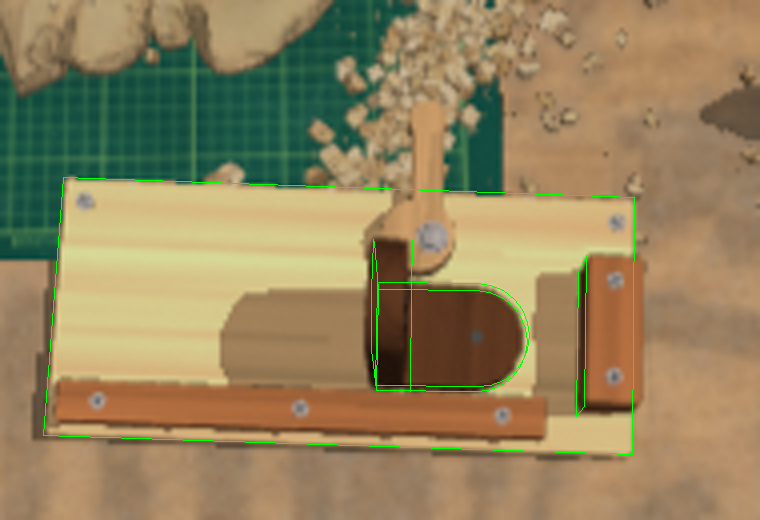

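View pics/s2.png

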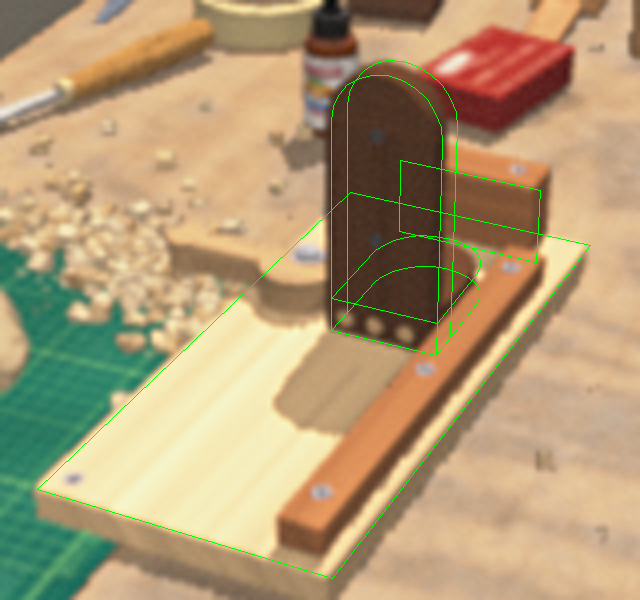

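Request:
{"name": "jog_arm", "arguments": {
  "deltas": [
    [[0.014, -0.026, 0, 0, 0.0], [0.028, -0.052, 0, 0, 0.0], [0.042, -0.078, 0, 0, 0.0], [0.056, -0.103, 0, 0, 0.0], [0.07, -0.128, 0, 0, 0.0], [0.083, -0.153, 0, 0, 0.0], [0.0955, -0.1775, 0, 0, 0.0], [0.119, -0.1955, 0, -6, 0.0], [0.1425, -0.2135, 0, -12, 0.0], [0.166, -0.2315, 0, -18, 0.0], [0.19, -0.2495, 0, -24, 0.0], [0.2135, -0.2675, 0, -30, 0.0], [0.237, -0.2855, 0, -36, 0.0], [0.261, -0.304, 0, -42, 0.0], [0.261, -0.304, 0, -42, 0.0]]
  ],
  "grip_force": 5
}}

```text
time_s: 2.65
ee_pos: [332.2, -177.2, 231.2]
ee_rot: [179.9, -0.1, 59.9]
force: [0.0, -1.2, 0.4]
gripper_width: 0.6
```

Request:
{"name": "jog_arm", "arguments": {
  "deltas": [
    [[0.03, 0.0108, 0, -3, 0.0], [0.06, 0.0216, 0, -6, 0.0], [0.09, 0.0323, 0, -9, 0.0], [0.12, 0.043, 0, -12, 0.0], [0.15, 0.0537, 0, -15, 0.0], [0.18, 0.0645, 0, -18, 0.0], [0.21, 0.0752, 0, -21, 0.0], [0.24, 0.086, 0, -24, 0.0], [0.2705, 0.0969, 0, -27.4, 0.0], [0.2705, 0.0969, 0, -27.4, 0.0], [0.2705, 0.0969, 0, -27.4, 0.0]]
  ]
}}

```text
time_s: 3.57
ee_pos: [551.8, 3.1, 230.3]
ee_rot: [-179.9, 0.0, 86.8]
force: [-0.2, -0.2, 0.6]
gripper_width: 0.7
```

Run:
```python
from h import *; from fit import *
s=env.state();print(s["ee_pos"],s["ee_rot"],s["force"],inv([554.7,68.36,1.5143],s["ee_pos"]))
crop("top",(200,100,390,260),"t3.png",4)
crop("side",(215,60,375,210),"s3.png",4)
```

```text
[551.78792752   3.12145486 230.29269947] [-1.79938285e+02  3.73043578e-02  8.68292803e+01] [-0.18761416 -0.19858494  0.57031839] [[-65.29889138  -0.77635147 230.29269947]]
```

View pics/t3.png

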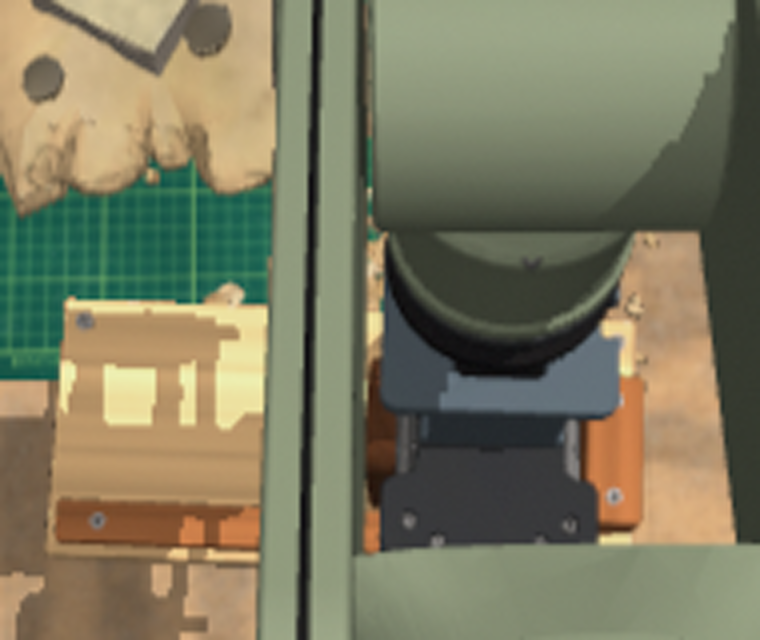

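View pics/s3.png

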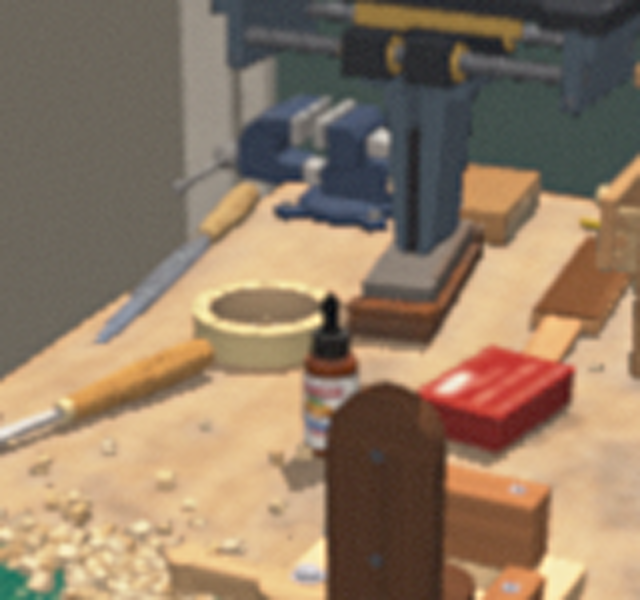

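Run:
```python
from h import *; from fit import *
p=[554.7,68.36,1.5143]
e=env.state()["ee_pos"]
o=inv(p,e)[0]
for dx in(16,-16):
  for dy in(-13.8,13.8):
    q=J(p,[(o[0]+dx,o[1]+dy,o[2]-17)]); u=proj("side",q)[0]; print(dx,dy,np.round((u-[215,60]+.5)*4-.5))
im=env.grab_frame("side")[:,:,::-1]
cv2.imwrite("pics/s4.png",cv2.resize(im[75:130,300:345],None,fx=12,fy=12,interpolation=cv2.INTER_NEAREST)[:600])
```

```text
16 -13.8 [390. 251.]
16 13.8 [446. 260.]
-16 -13.8 [418. 230.]
-16 13.8 [473. 239.]
```

View pics/s4.png

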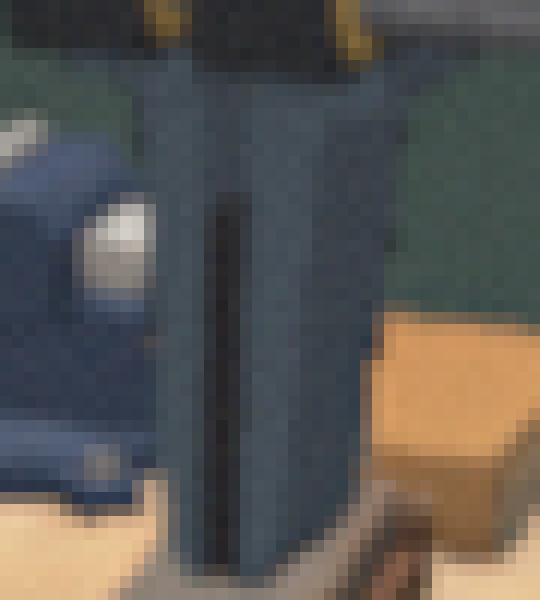

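Request:
{"name": "jog_arm", "arguments": {
  "deltas": [
    [[0, 0, 0.02, 0, 0.0], [0, 0, 0.04, 0, 0.0], [0, 0, 0.06, 0, 0.0], [0, 0, 0.077, 0, 0.0], [0.004, 0, 0.077, 0, 0.0], [0.007, 0, 0.077, 0, 0.0], [0.0095, 0, 0.077, 0, 0.0], [0.012, 0, 0.077, 0, 0.0], [0.014, 0, 0.077, 0, 0.0], [0.016, 0, 0.077, 0, 0.0], [0.018, 0, 0.077, 0, 0.0], [0.02, 0, 0.077, 0, 0.0], [0.022, 0, 0.077, 0, 0.0], [0.024, 0, 0.077, 0, 0.0], [0.026, 0, 0.077, 0, 0.0], [0.028, 0, 0.077, 0, 0.0], [0.03, 0, 0.077, 0, 0.0], [0.032, 0, 0.077, 0, 0.0], [0.032, 0, 0.077, 0, 0.0]]
  ]
}}

```text
time_s: 5.3
ee_pos: [553.0, 35.3, 153.9]
ee_rot: [-180.0, -0.0, 86.8]
force: [0.2, -0.4, 0.7]
gripper_width: 0.4
```

```bash
cat > m.py <<'E'
from h import *; from fit import J,inv
p=[554.7,68.36,1.5143]
def brk(xh,y,yaw=0.02,th=0):
    s=np.linspace(0,np.pi,13)
    leg=[(-27.5,0)]+[(-27.5*np.cos(a),112.5+27.5*np.sin(a)) for a in s]+[(27.5,0)]
    foot=[(-27.5,40)]+[(-27.5*np.cos(a),-12.5-27.5*np.sin(a)) for a in s]+[(27.5,40),(-27.5,40)]
    L=[[(X,yy,zz) for yy,zz in leg] for X in(40,22)]+[[(xx,yy,Z) for yy,xx in foot] for Z in(0,18)]
    out=[]
    for l in L:
        l=np.array(l,float); l[:,0]-=40
        c,s_=np.cos(th),np.sin(th); X=l[:,0]*c+l[:,2]*s_; Z=-l[:,0]*s_+l[:,2]*c
        c,s_=np.cos(yaw),np.sin(yaw); l=np.c_[xh+c*X-s_*l[:,1],y+s_*X+c*l[:,1],Z+18]
        out.append(J(p,l))
    return out
def st():
    s=env.state(); o=inv(p,s["ee_pos"])[0]; print("t",s["time_s"],"jig tcp",np.round(o,1),"yaw",s["ee_rot"][2]-86.76,"F",np.round(s["force"],1)); return o
E
python3 - <<'E'
from m import *
o=st()
crop("side",(235,90,385,240),"s5.png",4)
crop("side",(235,90,385,240),"s5b.png",4,brk(-19,1,.02,np.radians(10)))
E
```

```text
t 5.3 jig tcp [-33.1  -0.2 153.9] yaw 0.06410283911792192 F [ 0.2 -0.4  0.7]
```

View pics/s5b.png

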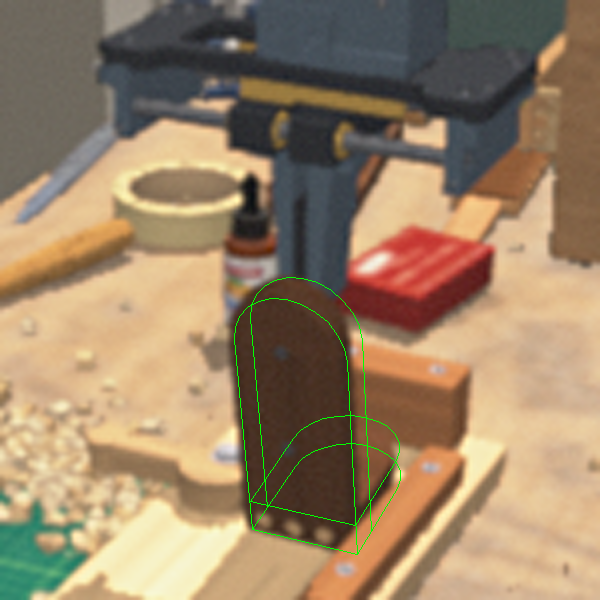

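View pics/s5.png

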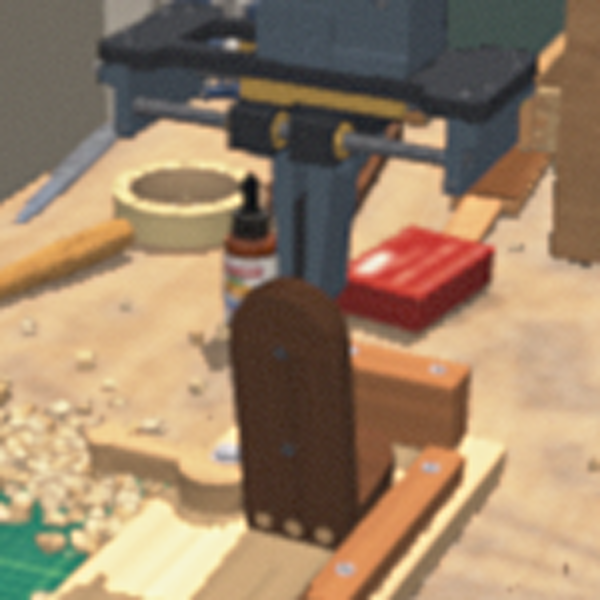

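Run:
```python
from m import *
crop("side",(235,140,385,240),"s6.png",5,brk(-22.5,0,.02,np.radians(11.5)))
```

```text
(no output)
```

View pics/s6.png

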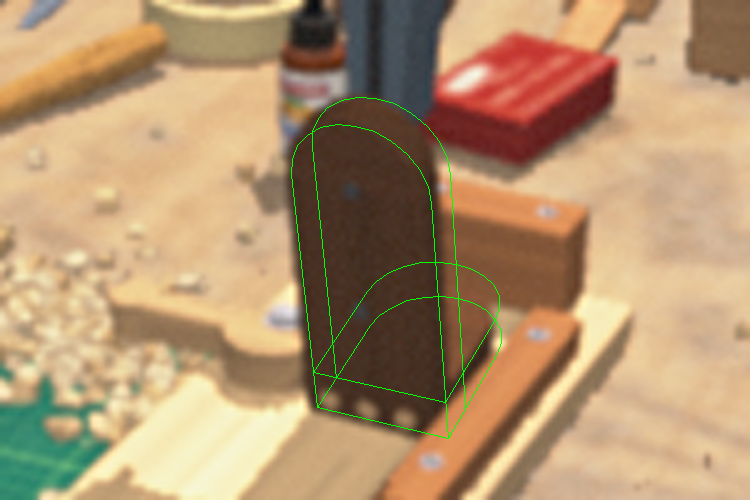

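```bash
cat > seg.py <<'E'
from m import *
from scipy.optimize import minimize
def mask(im):
    b=im.astype(int); r,g,bl=b[...,0],b[...,1],b[...,2]
    m=((r<110)&(r>g+8)&(g>=bl-2)&(r-bl>12)).astype(np.uint8); return m
def fitb(x0,free=(0,1,2,3),box=(270,140,345,250),save=None):
    im=env.grab_frame("side"); m=mask(im)
    n,lab,stt,_=cv2.connectedComponentsWithStats(m[box[1]:box[3],box[0]:box[2]])
    i=1+np.argmax(stt[1:,4]); M=np.zeros_like(m); M[box[1]:box[3],box[0]:box[2]]=(lab==i)
    M=cv2.morphologyEx(M,cv2.MORPH_CLOSE,np.ones((5,5)))
    # fence occlusion
    k=4
    f=J(p,[(147,30,34),(-108,30,34),(-108,52,34),(147,52,34),(147,30,18),(147,52,18),(-108,52,18),(-108,30,18)])
    fq=cv2.convexHull(np.round(proj("side",f)).astype(np.int32)); F=np.zeros_like(m); cv2.fillPoly(F,[fq],1)
    F=cv2.dilate(F,np.ones((3,3)))
    Mk=cv2.resize(M,None,fx=k,fy=k,interpolation=cv2.INTER_LINEAR)
    W=1-cv2.resize(F,None,fx=k,fy=k,interpolation=cv2.INTER_NEAREST)
    def ren(v):
        o=np.zeros_like(Mk); L=brk(v[0],v[1],v[2],v[3])
        for a,b in((0,1),(2,3)):
            q=(proj("side",np.vstack([L[a],L[b]]))+.5)*k-.5
            cv2.fillPoly(o,[cv2.convexHull(np.round(q).astype(np.int32))],1)
        return o
    x0=np.array(x0,float); sc=np.array([3,3,.05,.08])
    def cost(d):
        v=x0.copy(); 
        for j,i in enumerate(free): v[i]+=d[j]*sc[i]
        o=ren(v); return float((((o!=Mk)&(W>0)).sum()))/k/k+3*((v[2]-.02)/.03)**2
    best=minimize(cost,np.zeros(len(free)),method="Nelder-Mead",options=dict(initial_simplex=np.vstack([np.zeros(len(free)),np.eye(len(free))]),maxiter=300))
    v=x0.copy()
    for j,i in enumerate(free): v[i]+=best.x[j]*sc[i]
    print("heel x %.1f y %.1f yaw %.3f tilt %.1f deg cost %.0f (start %.0f) area %d"%(v[0],v[1],v[2],np.degrees(v[3]),best.fun,cost(np.zeros(len(free))),M.sum()))
    if save:
        x0_,y0,x1,y1=box; o=cv2.resize(im[y0:y1,x0_:x1,::-1],None,fx=5,fy=5); 
        c,_=cv2.findContours(Mk*1,cv2.RETR_EXTERNAL,cv2.CHAIN_APPROX_NONE)
        for P in brk(*v):
            cv2.polylines(o,[((proj("side",P)-[x0_,y0]+.5)*5).astype(int).reshape(-1,1,2)],False,(0,255,0),1)
        for q in c: cv2.polylines(o,[((q.reshape(-1,2)/k-[x0_,y0])*5).astype(int).reshape(-1,1,2)],True,(0,0,255),1)
        cv2.imwrite("pics/"+save,o)
    return v
E
python3 - <<'E'
from seg import *
fitb([-21,0,.02,np.radians(11)],save="f1.png")
fitb([-21,0,.02,np.radians(11)],free=(0,1,3))
E
```

```text
heel x -18.6 y -2.2 yaw 0.038 tilt 9.3 deg cost 340 (start 414) area 2031
heel x -15.7 y -1.6 yaw 0.020 tilt 8.9 deg cost 346 (start 406) area 2022
```

View pics/f1.png

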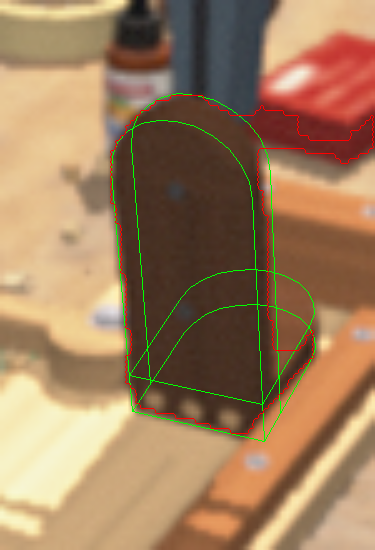

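Request:
{"name": "jog_arm", "arguments": {
  "deltas": [
    [[0.002, 0, 0, 0, 0.0], [0.004, 0, 0, 0, 0.0], [0.006, 0, 0, 0, 0.0], [0.008, 0, 0, 0, 0.0], [0.01, 0, 0, 0, 0.0], [0.012, 0, 0, 0, 0.0], [0.0135, 0, 0, 0, 0.0], [0.015, 0, 0, 0, 0.0], [0.015, 0, 0, 0, 0.0], [0.015, 0, 0, 0, 0.0]]
  ]
}}

```text
time_s: 6.38
ee_pos: [553.8, 50.0, 154.0]
ee_rot: [180.0, 0.0, 86.8]
force: [0.9, -0.2, -0.6]
gripper_width: 0.4
```

```bash
sed -i 's/r<110)&(r>g+8)/r<100)\&(r-g<34)\&(r>g+8)/' seg.py
python3 - <<'E'
from seg import *
st()
fitb([-19,-1,.02,np.radians(16)],save="f2.png")
fitb([-19,-1,.02,np.radians(16)],free=(0,1,3))
E
```

```text
t 6.3833 jig tcp [-18.4  -0.2 154. ] yaw 0.05847207020676137 F [ 0.9 -0.2 -0.6]
heel x -20.1 y -2.8 yaw 0.043 tilt 17.7 deg cost 270 (start 322) area 1724
heel x -17.4 y -1.8 yaw 0.020 tilt 17.1 deg cost 276 (start 324) area 1725
```

View pics/f2.png

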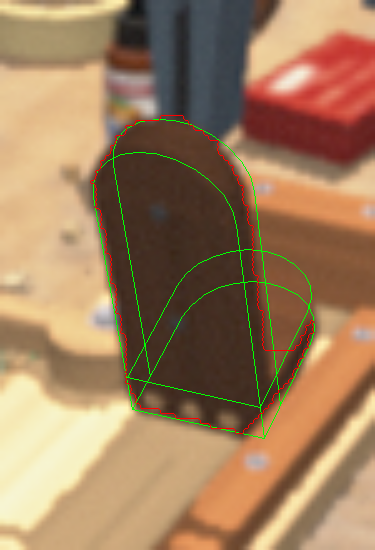

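Request:
{"name": "jog_arm", "arguments": {
  "deltas": [
    [[-0.0015, 0, 0.006, 0, 0.0], [-0.003, 0, 0.012, 0, 0.0], [-0.0045, 0, 0.018, 0, 0.0], [-0.006, 0, 0.024, 0, 0.0], [-0.0075, 0, 0.03, 0, 0.0], [-0.009, 0, 0.036, 0, 0.0], [-0.0105, 0, 0.042, 0, 0.0], [-0.012, 0, 0.048, 0, 0.0], [-0.0135, 0, 0.055, 0, 0.0], [-0.0135, 0, 0.055, 0, 0.0], [-0.0135, 0, 0.055, 0, 0.0]]
  ]
}}

```text
time_s: 7.4
ee_pos: [552.8, 36.4, 98.4]
ee_rot: [-179.9, 0.0, 86.8]
force: [0.3, -0.3, 1.2]
gripper_width: 0.4
```

Run:
```python
from seg import *
st()
fitb([-19,-1,.02,np.radians(19)],save="f3.png")
fitb([-19,-1,.02,np.radians(19)],free=(0,1,3))
```

```text
t 7.4 jig tcp [-32.1   0.1  98.4] yaw 0.038692949467034055 F [ 0.3 -0.3  1.2]
heel x -20.6 y -3.0 yaw 0.043 tilt 20.0 deg cost 270 (start 299) area 1691
heel x -18.5 y -1.8 yaw 0.020 tilt 19.0 deg cost 275 (start 293) area 1696
```

View pics/f3.png

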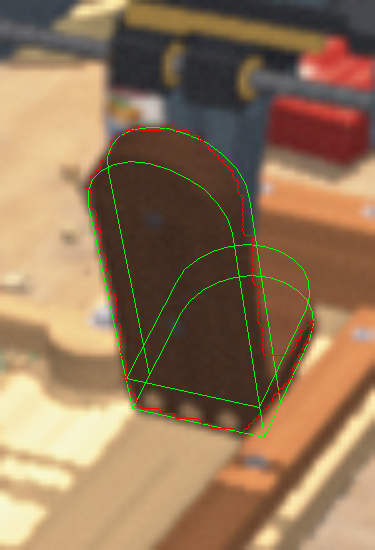

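Request:
{"name": "jog_arm", "arguments": {
  "deltas": [
    [[-0.0012, 0, 0.0035, 0, 0.0], [-0.0024, 0, 0.007, 0, 0.0], [-0.0036, 0, 0.0105, 0, 0.0], [-0.0048, 0, 0.014, 0, 0.0], [-0.006, 0, 0.0175, 0, 0.0], [-0.0072, 0, 0.021, 0, 0.0], [-0.0084, 0, 0.0245, 0, 0.0], [-0.0094, 0, 0.027, 0, 0.0], [-0.0094, 0, 0.027, 0, 0.0], [-0.0094, 0, 0.027, 0, 0.0]]
  ]
}}

```text
time_s: 8.33
ee_pos: [552.5, 27.0, 71.7]
ee_rot: [-180.0, 0.0, 86.8]
force: [0.2, -0.9, 0.2]
gripper_width: 0.5
```

Run:
```python
from seg import *
st()
fitb([-19,-1,.02,np.radians(19)],save="f4.png")
fitb([-19,-1,.02,np.radians(19)],free=(0,1,3))
crop("side",(235,90,385,240),"s7.png",4)
```

```text
t 8.3333 jig tcp [-41.4  -0.1  71.7] yaw 0.03577583712397825 F [ 0.2 -0.9  0.2]
heel x -19.3 y -3.0 yaw 0.035 tilt 17.3 deg cost 257 (start 297) area 1748
heel x -20.6 y -3.4 yaw 0.020 tilt 17.7 deg cost 256 (start 294) area 1746
```

View pics/s7.png

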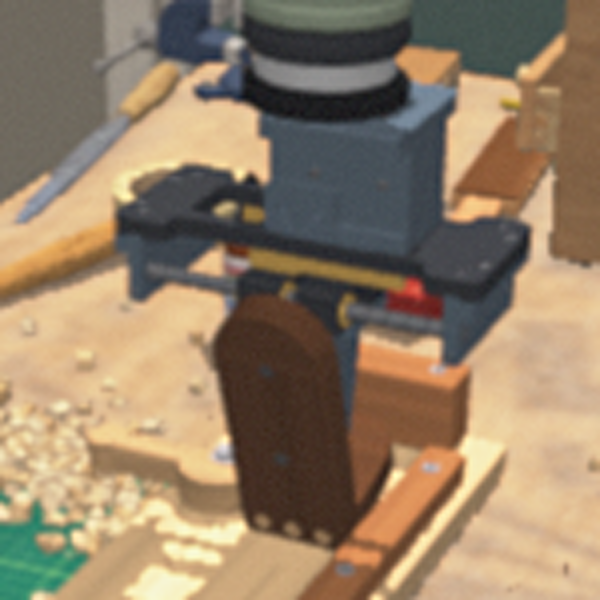

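```bash
cat > plan.py <<'E'
import numpy as np
def foot(th,a):
    s,c=np.sin(np.radians(th)),np.cos(np.radians(th)); return (-18*c+18*s-a*c+16,18*s+18*c+a*s)
if __name__=="__main__":
    heel=-18.5
    for th in np.arange(25,91,1.5):
        a=np.interp(th,[25,60],[30,53]); x,h=foot(th,a); print("%.1f a %.1f tcpx %.1f tcpz %.1f | d %.1f %.1f"%(th,a,heel+x,h+18+17,heel+x+41.4,-(h-36.7)))
E
python3 plan.py
```

```text
25.0 a 30.0 tcpx -38.4 tcpz 71.6 | d 3.0 0.1
26.5 a 31.0 tcpx -38.3 tcpz 73.0 | d 3.1 -1.3
28.0 a 32.0 tcpx -38.2 tcpz 74.4 | d 3.2 -2.7
29.5 a 33.0 tcpx -38.0 tcpz 75.8 | d 3.4 -4.1
31.0 a 33.9 tcpx -37.8 tcpz 77.2 | d 3.6 -5.5
32.5 a 34.9 tcpx -37.5 tcpz 78.6 | d 3.9 -6.9
34.0 a 35.9 tcpx -37.1 tcpz 80.1 | d 4.3 -8.4
35.5 a 36.9 tcpx -36.7 tcpz 81.5 | d 4.7 -9.8
37.0 a 37.9 tcpx -36.3 tcpz 83.0 | d 5.1 -11.3
38.5 a 38.9 tcpx -35.8 tcpz 84.5 | d 5.6 -12.8
40.0 a 39.9 tcpx -35.3 tcpz 86.0 | d 6.1 -14.3
41.5 a 40.8 tcpx -34.6 tcpz 87.5 | d 6.8 -15.8
43.0 a 41.8 tcpx -34.0 tcpz 89.0 | d 7.4 -17.3
44.5 a 42.8 tcpx -33.3 tcpz 90.5 | d 8.1 -18.8
46.0 a 43.8 tcpx -32.5 tcpz 92.0 | d 8.9 -20.3
47.5 a 44.8 tcpx -31.6 tcpz 93.5 | d 9.8 -21.8
49.0 a 45.8 tcpx -30.8 tcpz 94.9 | d 10.6 -23.2
50.5 a 46.8 tcpx -29.8 tcpz 96.4 | d 11.6 -24.7
52.0 a 47.7 tcpx -28.8 tcpz 97.9 | d 12.6 -26.2
53.5 a 48.7 tcpx -27.7 tcpz 99.3 | d 13.7 -27.6
55.0 a 49.7 tcpx -26.6 tcpz 100.8 | d 14.8 -29.1
56.5 a 50.7 tcpx -25.4 tcpz 102.2 | d 16.0 -30.5
58.0 a 51.7 tcpx -24.2 tcpz 103.6 | d 17.2 -31.9
59.5 a 52.7 tcpx -
[... 291 characters left out ...]
x -11.8 tcpz 107.7 | d 29.6 -36.0
70.0 a 53.0 tcpx -9.9 tcpz 107.9 | d 31.5 -36.2
71.5 a 53.0 tcpx -8.0 tcpz 108.0 | d 33.4 -36.3
73.0 a 53.0 tcpx -6.0 tcpz 108.2 | d 35.4 -36.5
74.5 a 53.0 tcpx -4.1 tcpz 108.2 | d 37.3 -36.5
76.0 a 53.0 tcpx -2.2 tcpz 108.2 | d 39.2 -36.5
77.5 a 53.0 tcpx -0.3 tcpz 108.2 | d 41.1 -36.5
79.0 a 53.0 tcpx 1.6 tcpz 108.1 | d 43.0 -36.4
80.5 a 53.0 tcpx 3.5 tcpz 108.0 | d 44.9 -36.3
82.0 a 53.0 tcpx 5.4 tcpz 107.8 | d 46.8 -36.1
83.5 a 53.0 tcpx 7.3 tcpz 107.6 | d 48.7 -35.9
85.0 a 53.0 tcpx 9.2 tcpz 107.3 | d 50.6 -35.6
86.5 a 53.0 tcpx 11.1 tcpz 107.0 | d 52.5 -35.3
88.0 a 53.0 tcpx 13.0 tcpz 106.6 | d 54.4 -34.9
89.5 a 53.0 tcpx 14.9 tcpz 106.2 | d 56.3 -34.5
```

Request:
{"name": "jog_arm", "arguments": {
  "deltas": [
    [[0.0006, 0, 0, 0, 0.0], [0.0012, 0, 0, 0, 0.0], [0.0018, 0, 0, 0, 0.0], [0.0024, 0, 0, 0, 0.0], [0.003, 0, 0, 0, 0.0], [0.0034, 0, 0, 0, 0.0], [0.0038, 0, 0, 0, 0.0], [0.0038, 0, 0, 0, 0.0], [0.0038, 0, 0, 0, 0.0]]
  ]
}}

```text
time_s: 9.23
ee_pos: [552.7, 30.9, 71.9]
ee_rot: [-180.0, 0.0, 86.8]
force: [-0.3, -0.4, -0.5]
gripper_width: 0.7
```

Run:
```python
from seg import *
st()
fitb([-19,-2,.02,np.radians(22)],save="f5.png")
fitb([-19,-2,.02,np.radians(22)],free=(0,1,3))
```

```text
t 9.2333 jig tcp [-37.5  -0.2  71.9] yaw 0.04996113307971939 F [-0.3 -0.4 -0.5]
heel x -19.0 y -3.0 yaw 0.030 tilt 24.4 deg cost 321 (start 410) area 1570
heel x -20.2 y -3.2 yaw 0.020 tilt 24.9 deg cost 325 (start 417) area 1567
```

View pics/f5.png

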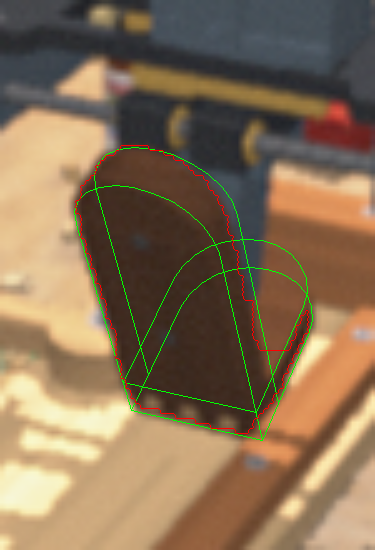

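Request:
{"name": "jog_arm", "arguments": {
  "deltas": [
    [[0, 0, -0.001, 0, 0.0], [0, 0, -0.0024, 0, 0.0], [0, 0, -0.0038, 0, 0.0], [0, 0, -0.0052, 0, 0.0], [0.0002, 0, -0.0066, 0, 0.0], [0.0005, 0, -0.0081, 0, 0.0], [0.0009, 0, -0.0095, 0, 0.0], [0.0013, 0, -0.011, 0, 0.0], [0.0018, 0, -0.0125, 0, 0.0], [0.0023, 0, -0.014, 0, 0.0], [0.003, 0, -0.0155, 0, 0.0], [0.0036, 0, -0.017, 0, 0.0], [0.0043, 0, -0.0185, 0, 0.0], [0.0051, 0, -0.02, 0, 0.0], [0.006, 0, -0.0215, 0, 0.0], [0.0068, 0, -0.023, 0, 0.0], [0.0068, 0, -0.023, 0, 0.0]]
  ]
}}

```text
time_s: 10.75
ee_pos: [553.3, 37.8, 95.3]
ee_rot: [180.0, -0.0, 86.8]
force: [0.1, -0.1, 0.4]
gripper_width: 0.7
```

Run:
```python
from seg import *
st()
fitb([-19,-2,.02,np.radians(47)],save="f6.png")
fitb([-19,-2,.02,np.radians(47)],free=(0,1,3))
```

```text
t 10.75 jig tcp [-30.6  -0.3  95.3] yaw 0.04855620621401613 F [ 0.1 -0.1  0.4]
heel x -18.3 y -3.7 yaw 0.011 tilt 48.4 deg cost 536 (start 585) area 1016
heel x -19.8 y -3.6 yaw 0.020 tilt 48.5 deg cost 558 (start 601) area 999
```

View pics/f6.png

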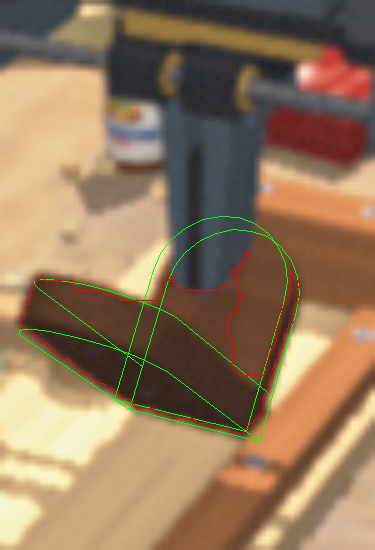

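Request:
{"name": "jog_arm", "arguments": {
  "deltas": [
    [[0.001, 0, -0.0015, 0, 0.0], [0.002, 0, -0.003, 0, 0.0], [0.0031, 0, -0.0044, 0, 0.0], [0.0042, 0, -0.0059, 0, 0.0], [0.0054, 0, -0.0073, 0, 0.0], [0.0066, 0, -0.0087, 0, 0.0], [0.0079, 0, -0.0101, 0, 0.0], [0.0096, 0, -0.0109, 0, 0.0], [0.0115, 0, -0.0114, 0, 0.0], [0.0134, 0, -0.0118, 0, 0.0], [0.0152, 0, -0.0122, 0, 0.0], [0.0165, 0, -0.0124, 0, 0.0], [0.0165, 0, -0.0124, 0, 0.0]]
  ]
}}

```text
time_s: 11.93
ee_pos: [554.2, 54.4, 107.5]
ee_rot: [180.0, -0.0, 86.8]
force: [0.3, 0.3, 1.1]
gripper_width: 0.5
```

Run:
```python
from seg import *
st()
fitb([-19,-2,.02,np.radians(65)],box=(255,140,345,250),save="f7.png")
fitb([-19,-2,.02,np.radians(65)],box=(255,140,345,250),free=(0,1,3))
```

```text
t 11.9333 jig tcp [-14.   -0.3 107.5] yaw 0.06339563355442124 F [0.3 0.3 1.1]
heel x -13.1 y -4.1 yaw 0.021 tilt 62.0 deg cost 299 (start 402) area 1362
heel x -5.9 y -0.9 yaw 0.020 tilt 60.2 deg cost 252 (start 402) area 1364
```

View pics/f7.png

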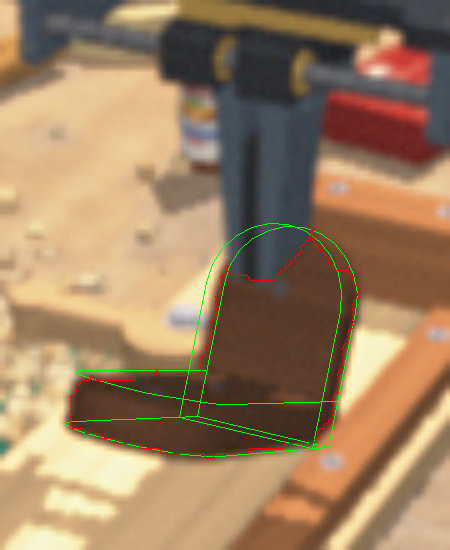

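Run:
```python
from seg import *
for i,v in enumerate([(-18.5,-3,.02,66),(-12,-3,.02,66)]):
    crop("side",(255,165,345,240),f"c{i}.png",6,brk(v[0],v[1],v[2],np.radians(v[3])))
a=cv2.imread("pics/c0.png");b=cv2.imread("pics/c1.png")
cv2.imwrite("pics/c2.png",cv2.resize(np.hstack([a,b]),(800,333)))
```

```text
(no output)
```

View pics/c2.png

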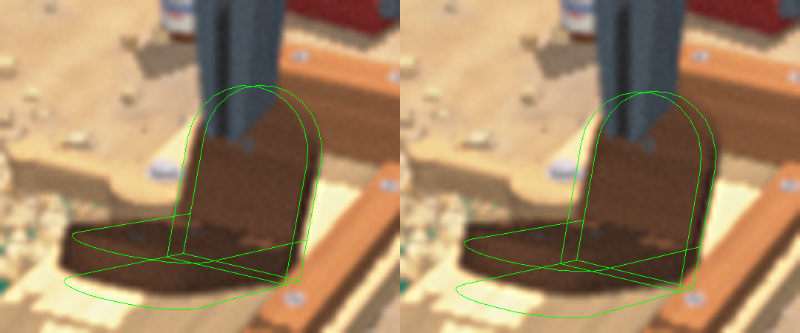

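```bash
python3 - <<'E'
s=open('seg.py').read()
s=s.replace("    F=cv2.dilate(F","""    o=inv(p,env.state()["ee_pos"])[0]
    g=J(p,[(o[0]+dx,o[1]+dy,o[2]+dz) for dx in(-17,17) for dy in(-9,9) for dz in(-17,62)])
    cv2.fillPoly(F,[cv2.convexHull(np.round(proj("side",g)).astype(np.int32))],1)
    F=cv2.dilate(F""")
open('seg.py','w').write(s)
E
python3 - <<'E'
from seg import *
B=(255,140,345,250)
for t in(60,65): fitb([-15,-2,.02,np.radians(t)],box=B,save="f8.png")
for x in (-21,-18,-15,-12,-9,-6): fitb([x,-2,.02,np.radians(62)],box=B,free=(1,2,3))
E
```

```text
heel x -12.9 y -3.5 yaw 0.027 tilt 61.6 deg cost 136 (start 290) area 1365
heel x -11.5 y -3.5 yaw 0.025 tilt 61.4 deg cost 131 (start 302) area 1367
heel x -21.0 y -5.6 yaw 0.035 tilt 63.9 deg cost 168 (start 296) area 1367
heel x -18.0 y -5.2 yaw 0.026 tilt 63.2 deg cost 151 (start 226) area 1364
heel x -15.0 y -4.1 yaw 0.027 tilt 62.4 deg cost 138 (start 164) area 1364
heel x -12.0 y -3.7 yaw 0.029 tilt 61.6 deg cost 135 (start 155) area 1359
heel x -9.0 y -2.5 yaw 0.027 tilt 60.7 deg cost 131 (start 200) area 1363
heel x -6.0 y 0.0 yaw 0.020 tilt 59.9 deg cost 140 (start 264) area 1364
```

View pics/f8.png

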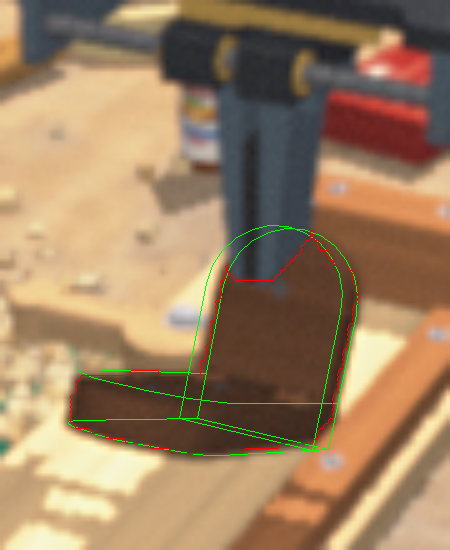

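Request:
{"name": "jog_arm", "arguments": {
  "deltas": [
    [[0.0015, 0, 0, 0, 0.0], [0.003, 0, 0, 0, 0.0], [0.0045, 0, 0, 0, 0.0], [0.006, 0, 0, 0, 0.0], [0.0075, 0, 0, 0, 0.0], [0.009, 0, 0, 0, 0.0], [0.0105, 0, 0, 0, 0.0], [0.012, 0, 0, 0, 0.0], [0.012, 0, 0, 0, 0.0]]
  ]
}}

```text
time_s: 13.28
ee_pos: [554.8, 66.4, 107.4]
ee_rot: [180.0, -0.0, 86.8]
force: [0.8, 1.1, 1.5]
gripper_width: 0.3
```

Run:
```python
from seg import *
st()
B=(245,140,345,250)
fitb([-12,-3,.02,np.radians(70)],box=B,save="f9.png")
fitb([-17,-3,.02,np.radians(70)],box=B)
```

```text
t 13.2833 jig tcp [ -1.9  -0.2 107.4] yaw 0.05805698626539879 F [0.8 1.1 1.5]
heel x -9.5 y -2.3 yaw 0.024 tilt 70.1 deg cost 198 (start 234) area 1593
heel x -15.0 y -4.3 yaw 0.022 tilt 71.4 deg cost 207 (start 309) area 1588
```

View pics/f9.png

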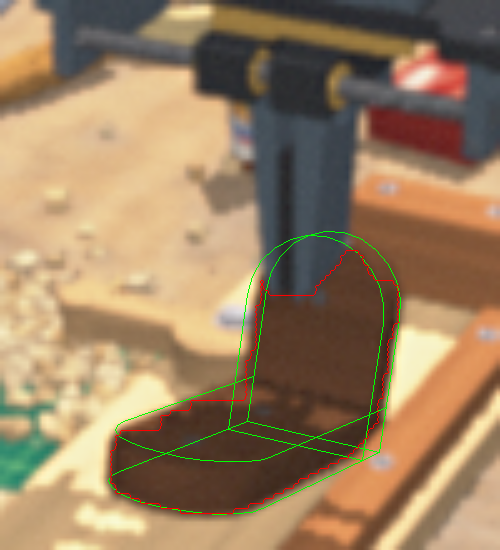

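Request:
{"name": "jog_arm", "arguments": {
  "deltas": [
    [[0.0012, 0, 0, 0, 0.0], [0.0024, 0, 0, 0, 0.0], [0.0036, 0, 0, 0, 0.0], [0.0048, 0, 0, 0, 0.0], [0.006, 0, 0, 0, 0.0], [0.0072, 0, 0.0002, 0, 0.0], [0.0084, 0, 0.0004, 0, 0.0], [0.0096, 0, 0.0006, 0, 0.0], [0.0108, 0, 0.0008, 0, 0.0], [0.012, 0, 0.001, 0, 0.0], [0.012, 0, 0.001, 0, 0.0]]
  ]
}}

```text
time_s: 14.3
ee_pos: [555.4, 78.3, 106.3]
ee_rot: [180.0, -0.0, 86.8]
force: [-0.1, 1.0, 1.5]
gripper_width: 0.3
```

Run:
```python
from seg import *
st()
B=(235,140,345,255)
fitb([-12,-3,.02,np.radians(79)],box=B,save="f10.png")
```

```text
t 14.3 jig tcp [ 10.   -0.2 106.3] yaw 0.05562090797872088 F [-0.1  1.   1.5]
heel x -9.9 y -3.0 yaw 0.038 tilt 79.2 deg cost 307 (start 348) area 1710
```

View pics/f10.png

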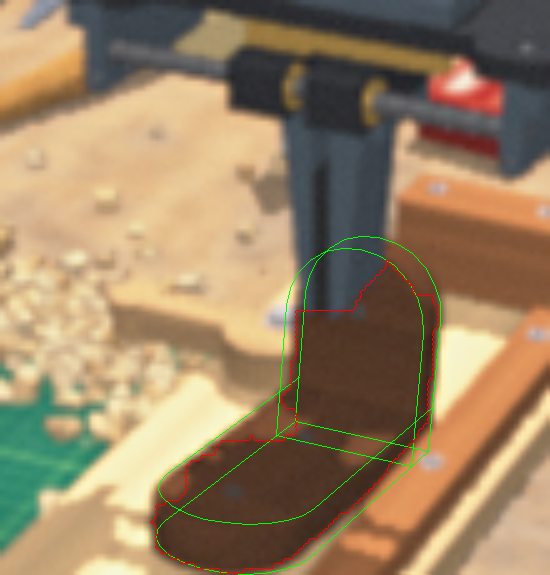

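Request:
{"name": "jog_arm", "arguments": {
  "deltas": [
    [[0.001, 0, 0.0002, 0, 0.0], [0.002, 0, 0.0004, 0, 0.0], [0.003, 0, 0.0006, 0, 0.0], [0.004, 0, 0.0008, 0, 0.0], [0.005, 0, 0.001, 0, 0.0], [0.006, 0, 0.0012, 0, 0.0], [0.007, 0, 0.0014, 0, 0.0], [0.008, 0, 0.0016, 0, 0.0], [0.009, 0, 0.0018, 0, 0.0], [0.01, 0, 0.002, 0, 0.0], [0.011, 0, 0.0022, 0, 0.0], [0.012, 0, 0.0024, 0, 0.0], [0.013, 0, 0.0026, 0, 0.0], [0.014, 0, 0.0028, 0, 0.0], [0.014, 0, 0.0028, 0, 0.0]]
  ]
}}

```text
time_s: 15.6
ee_pos: [556.0, 92.1, 103.3]
ee_rot: [-180.0, 0.0, 86.8]
force: [-0.2, 0.6, 0.3]
gripper_width: 0.5
```

Run:
```python
from seg import *
st()
B=(225,140,345,260)
fitb([-12,-3,.02,np.radians(88)],box=B,save="f11.png")
```

```text
t 15.6 jig tcp [2.380e+01 1.000e-01 1.033e+02] yaw 0.052692350093650475 F [-0.2  0.6  0.3]
heel x -9.0 y -2.0 yaw 0.041 tilt 86.1 deg cost 387 (start 418) area 1660
```

View pics/f11.png

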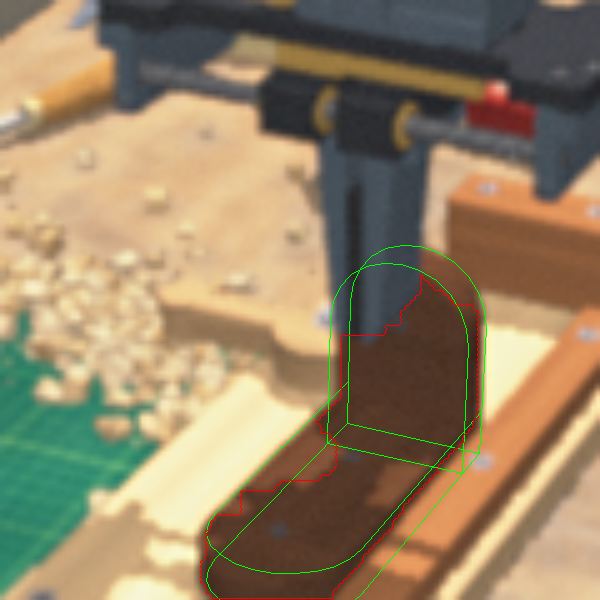

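Request:
{"name": "jog_arm", "arguments": {
  "deltas": [
    [[0.001, 0, 0, 0, 0.0], [0.002, 0, 0, 0, 0.0], [0.003, 0, 0, 0, 0.0], [0.004, 0, 0, 0, 0.0], [0.005, 0, 0, 0, 0.0], [0.006, 0, 0, 0, 0.0], [0.007, 0, 0, 0, 0.0], [0.008, 0, 0, 0, 0.0], [0.01, 0, 0, 0, 0.0], [0.012, 0, 0, 0, 0.0]]
  ]
}}

```text
time_s: 16.48
ee_pos: [556.8, 104.2, 103.5]
ee_rot: [180.0, 0.0, 86.8]
force: [0.5, -0.5, -0.3]
gripper_width: 0.7
```

Run:
```python
from seg import *
st()
B=(225,140,345,270)
v=fitb([-10,-2,.02,np.radians(90)],box=B,free=(0,1,2))
crop("side",(225,130,365,270),"f12.png",4,brk(-10,-2,.03,np.radians(90)))
crop("top",(200,130,390,260),"t12.png",4)
```

```text
t 16.4833 jig tcp [ 3.590e+01 -1.000e-01  1.035e+02] yaw 0.04362264090531198 F [ 0.5 -0.5 -0.3]
heel x -9.1 y -2.1 yaw 0.040 tilt 90.0 deg cost 437 (start 454) area 1634
```

View pics/f12.png

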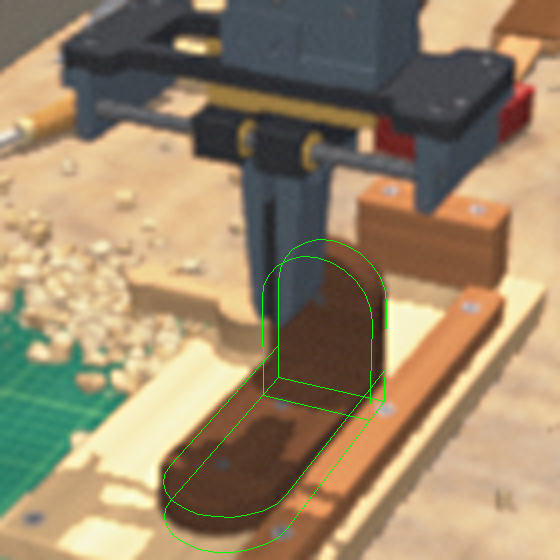

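View pics/t12.png

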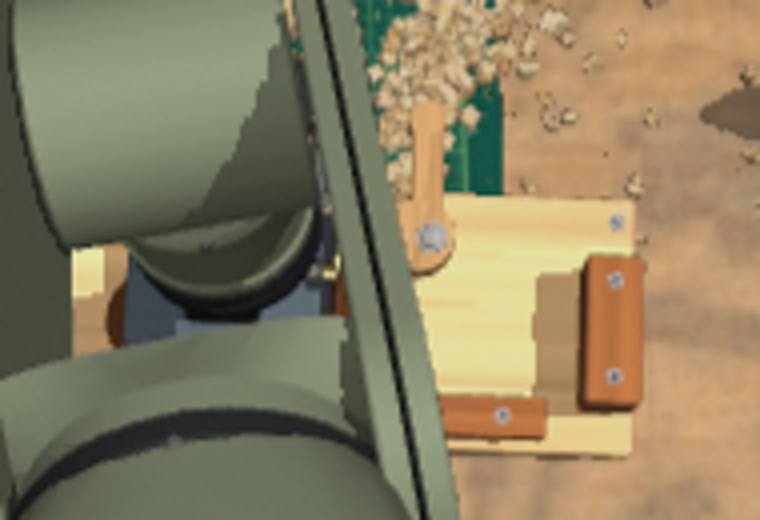

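Request:
{"name": "jog_arm", "arguments": {
  "deltas": [
    [[0, 0, 0.01, 0, 0.025], [0, 0, 0.02, 0, 0.025], [0, 0, 0.03, 0, 0.025], [0, 0, 0.04, 0, 0.025], [0, 0, 0.04, 0, 0.025], [-0.003, 0, 0.04, 0, 0.025], [-0.006, 0, 0.04, 0, 0.025], [-0.009, 0, 0.04, 0, 0.025], [-0.012, 0, 0.04, 0, 0.025], [-0.015, 0, 0.04, 0, 0.025], [-0.018, 0, 0.04, 0, 0.025], [-0.021, 0, 0.04, 0, 0.025], [-0.024, 0, 0.04, 0, 0.025], [-0.027, 0, 0.04, 0, 0.025], [-0.03, 0, 0.04, 0, 0.025], [-0.033, 0, 0.04, 0, 0.025], [-0.035, 0, 0.04, 0, 0.025], [-0.035, 0, 0.04, 0, 0.025]]
  ]
}}

```text
time_s: 18.13
ee_pos: [554.9, 68.5, 63.5]
ee_rot: [180.0, 0.0, 86.8]
force: [0.7, 2.1, 1.5]
gripper_width: 25.1
```

Run:
```python
from seg import *
o=st()
hx=o[0]-16-18
crop("side",(225,110,365,260),"f13.png",4,brk(hx,-2,.03,np.radians(90)))
```

```text
t 18.1333 jig tcp [ 0.2 -0.2 63.5] yaw 0.0366361167365028 F [0.7 2.1 1.5]
```

View pics/f13.png

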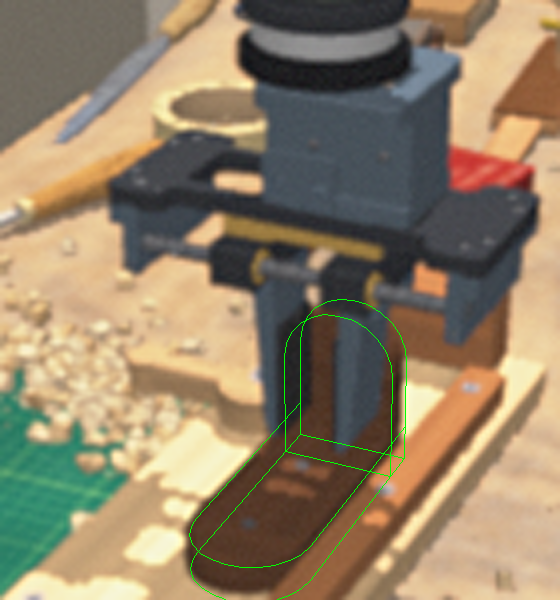

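Request:
{"name": "jog_arm", "arguments": {
  "deltas": [
    [[-0.004, 0, 0, 0, 0.025], [-0.008, 0, 0, 0, 0.025], [-0.012, 0, 0, 0, 0.025], [-0.016, 0, 0, 0, 0.025], [-0.02, 0, 0, 0, 0.025], [-0.024, 0, 0, 0, 0.025], [-0.028, 0, 0, 0, 0.025], [-0.032, 0, 0, 0, 0.025], [-0.036, 0, 0, 0, 0.025], [-0.04, 0, 0, 0, 0.025], [-0.044, 0, 0, 0, 0.025], [-0.048, 0, 0, 0, 0.025], [-0.052, 0, 0, 0, 0.025], [-0.056, 0, 0, 0, 0.025], [-0.06, 0, 0, 0, 0.025], [-0.064, 0, 0, 0, 0.025], [-0.068, 0, 0, 0, 0.025], [-0.072, 0, 0, 0, 0.025], [-0.076, 0, 0, 0, 0.025], [-0.08, 0, 0, 0, 0.025]]
  ]
}}

```text
time_s: 19.85
ee_pos: [550.4, -11.2, 63.5]
ee_rot: [-180.0, 0.0, 86.8]
force: [-0.1, 3.9, 3.5]
gripper_width: 24.7
```

Run:
```python
from seg import *
o=st()
crop("side",(225,90,365,240),"f14.png",4)
```

```text
t 19.85 jig tcp [-79.7  -0.2  63.5] yaw 0.045724709740909475 F [-0.1  3.9  3.5]
```

View pics/f14.png

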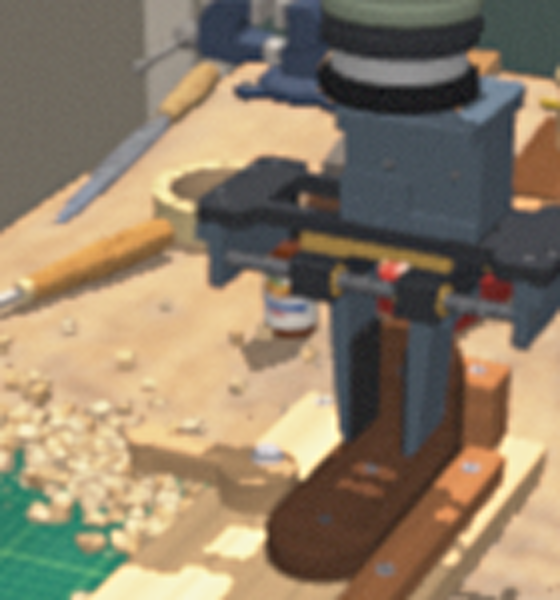

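Request:
{"name": "jog_arm", "arguments": {
  "deltas": [
    [[-0.002, 0, 0, 0, 0.025], [-0.004, 0, 0, 0, 0.025], [-0.006, 0, 0, 0, 0.025], [-0.0075, 0, 0, 0, 0.025], [-0.009, 0, 0, 0, 0.025], [-0.009, 0, 0, 0, 0.025]]
  ]
}}

```text
time_s: 20.4
ee_pos: [549.9, -20.1, 63.5]
ee_rot: [-180.0, 0.0, 86.8]
force: [0.4, 1.3, 2.4]
gripper_width: 24.9
```

Request:
{"name": "jog_arm", "arguments": {
  "deltas": [
    [[-0.001, 0, 0, 0, 0.025], [-0.002, 0, 0, 0, 0.025], [-0.003, 0, 0, 0, 0.025], [-0.003, 0, 0, 0, 0.025]]
  ]
}}

```text
time_s: 20.73
ee_pos: [550.0, -21.4, 63.7]
ee_rot: [180.0, -0.2, 86.7]
force: [1.0, 8.5, 3.4]
gripper_width: 24.6
```

Run:
```python
from seg import *
o=st()
crop("side",(255,90,395,240),"f15.png",4)
crop("top",(200,130,390,260),"t15.png",4)
```

```text
t 20.7333 jig tcp [-89.9  -0.3  63.7] yaw -0.06298877500520916 F [1.  8.5 3.4]
```

View pics/f15.png

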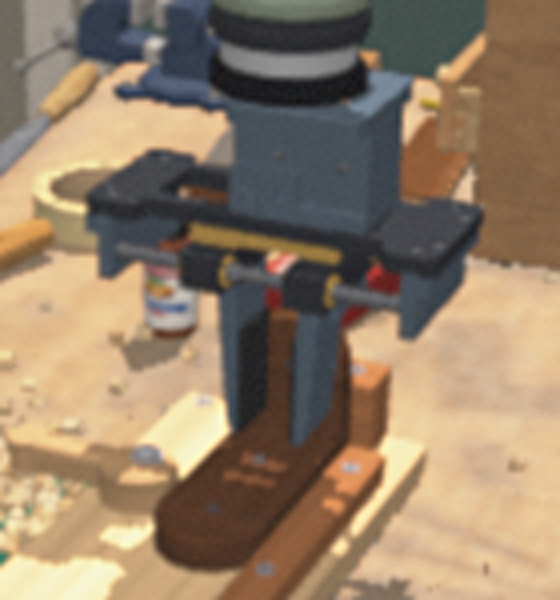

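View pics/t15.png

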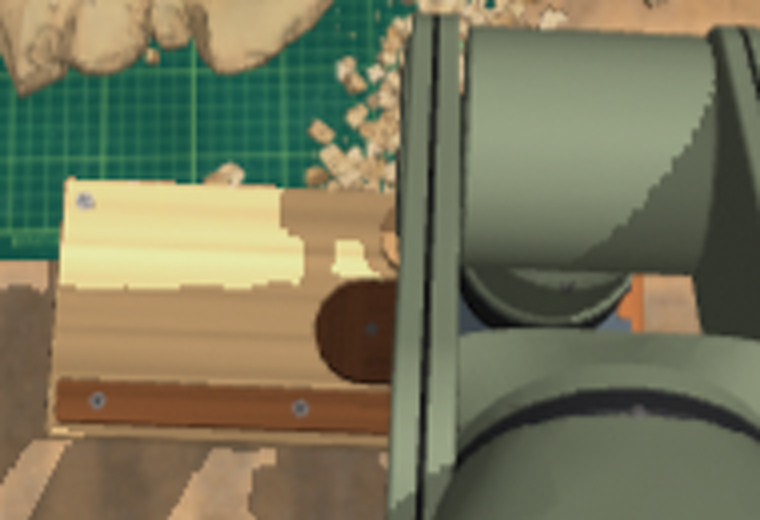

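Request:
{"name": "jog_arm", "arguments": {
  "deltas": [
    [[0.003, 0, 0, 0, 0.025], [0.008, 0, 0, 0, 0.025], [0.01, 0, -0.015, 0, 0.025], [0.01, 0, -0.04, 0, 0.025], [0.01, 0, -0.07, 0, 0.025], [0.01, 0, -0.097, 0, 0.02], [0.01, 0.02, -0.097, 0, 0.01], [0.01, 0.05, -0.097, 0, 0.0], [0.01, 0.08, -0.097, 0, 0.0], [0.01, 0.1, -0.097, 0, 0.0], [0.01, 0.117, -0.097, 0, 0.0], [0.01, 0.117, -0.097, 0, 0.0]]
  ]
}}

```text
time_s: 21.83
ee_pos: [669.8, -20.0, 159.4]
ee_rot: [179.9, 0.1, 86.8]
force: [0.2, -0.7, -0.2]
gripper_width: 0.3
```

Run:
```python
from seg import *
o=st()
crop("side",(235,120,375,250),"f16.png",5,brk(-125,-2,0,np.radians(90)))
crop("top",(200,130,390,260),"t16.png",4,brk(-125,-2,0,np.radians(90)))
```

```text
t 21.8333 jig tcp [ -81.7 -119.9  159.4] yaw 0.04922941979309314 F [ 0.2 -0.7 -0.2]
```

View pics/f16.png

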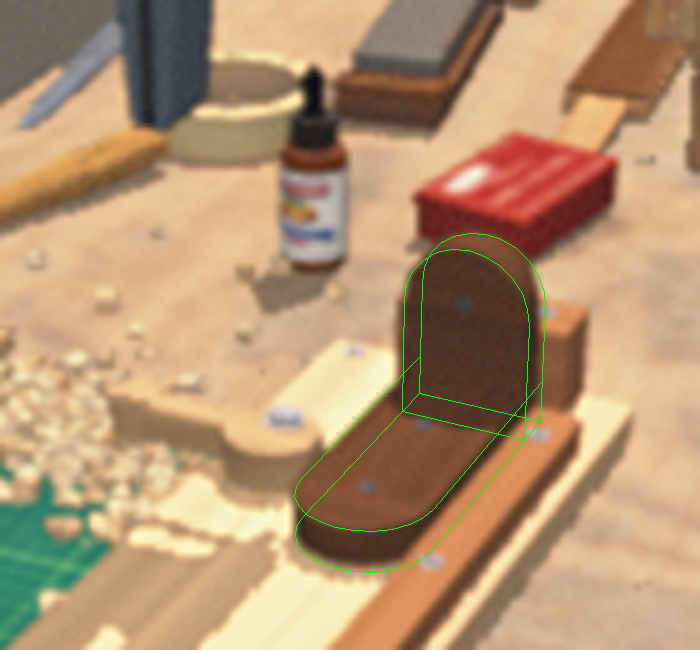

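View pics/t16.png

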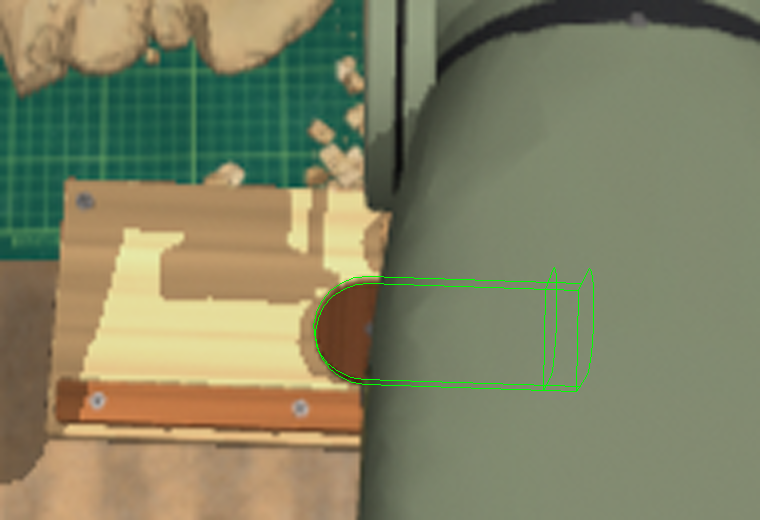

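Run:
```python
import numpy as np
for a in np.r_[np.arange(0,1.46,.1),1.4,1.45]:
    x=-45+60*np.sin(a)-10*np.cos(a)-16; y=-52-60*np.cos(a)-10*np.sin(a)-7.5
    print("%.2f c %.1f %.1f d %.4f %.4f"%(a,x,y,(x+81.7)/1e3,-(y+119.9)/1e3))
```

```text
0.00 c -71.0 -119.5 d 0.0107 -0.0004
0.10 c -65.0 -120.2 d 0.0167 0.0003
0.20 c -58.9 -120.3 d 0.0228 0.0004
0.30 c -52.8 -119.8 d 0.0289 -0.0001
0.40 c -46.8 -118.7 d 0.0349 -0.0012
0.50 c -41.0 -116.9 d 0.0407 -0.0030
0.60 c -35.4 -114.7 d 0.0463 -0.0052
0.70 c -30.0 -111.8 d 0.0517 -0.0081
0.80 c -24.9 -108.5 d 0.0568 -0.0114
0.90 c -20.2 -104.6 d 0.0615 -0.0153
1.00 c -15.9 -100.3 d 0.0658 -0.0196
1.10 c -12.1 -95.6 d 0.0696 -0.0243
1.20 c -8.7 -90.6 d 0.0730 -0.0293
1.30 c -5.9 -85.2 d 0.0758 -0.0347
1.40 c -3.6 -79.6 d 0.0781 -0.0403
1.40 c -3.6 -79.6 d 0.0781 -0.0403
1.45 c -2.6 -76.7 d 0.0791 -0.0432
```

Request:
{"name": "jog_arm", "arguments": {
  "deltas": [
    [[0, 0, 0.02, 0, 0.0], [0, 0, 0.04, 0, 0.0], [0, 0, 0.06, 0, 0.0], [0, 0, 0.08, 0, 0.0], [0, 0, 0.1, 0, 0.0], [0, 0, 0.11, 0, 0.0], [0, 0, 0.115, 0, 0.0], [0, 0, 0.115, 0, 0.0]]
  ]
}}

```text
time_s: 22.6
ee_pos: [666.0, -19.3, 44.8]
ee_rot: [-179.9, 0.0, 86.8]
force: [0.5, -0.4, 0.5]
gripper_width: 0.4
```

Request:
{"name": "jog_arm", "arguments": {
  "deltas": [
    [[0.005, 0.002, 0, 0, 0.0], [0.01, 0.0034, 0, 0, 0.0], [0.0165, 0.004, 0, 0, 0.0], [0.0195, 0.0041, 0, 0, 0.0], [0.0225, 0.0042, 0, 0, 0.0], [0.0255, 0.004, 0, 0, 0.0], [0.0285, 0.0037, 0, 0, 0.0], [0.0315, 0.0032, 0, 0, 0.0], [0.0345, 0.0026, 0, 0, 0.0], [0.0375, 0.0017, 0, 0, 0.0], [0.0403, 0.0008, 0, 0, 0.0], [0.0431, -0.0003, 0, 0, 0.0], [0.0459, -0.0014, 0, 0, 0.0], [0.0486, -0.0028, 0, 0, 0.0], [0.0513, -0.0043, 0, 0, 0.0], [0.0538, -0.0059, 0, 0, 0.0], [0.0564, -0.0076, 0, 0, 0.0], [0.0588, -0.0095, 0, 0, 0.0], [0.0611, -0.0115, 0, 0, 0.0], [0.0611, -0.0115, 0, 0, 0.0]]
  ]
}}

```text
time_s: 24.27
ee_pos: [658.2, 42.7, 45.4]
ee_rot: [-179.9, 0.0, 86.8]
force: [-1.9, -3.0, 0.1]
gripper_width: 0.5
```

Run:
```python
from seg import *
o=st()
crop("side",(205,120,365,250),"f17.png",5)
```

```text
t 24.2667 jig tcp [ -19.8 -104.8   45.4] yaw 0.0713911447046911 F [-1.9 -3.   0.1]
```

View pics/f17.png

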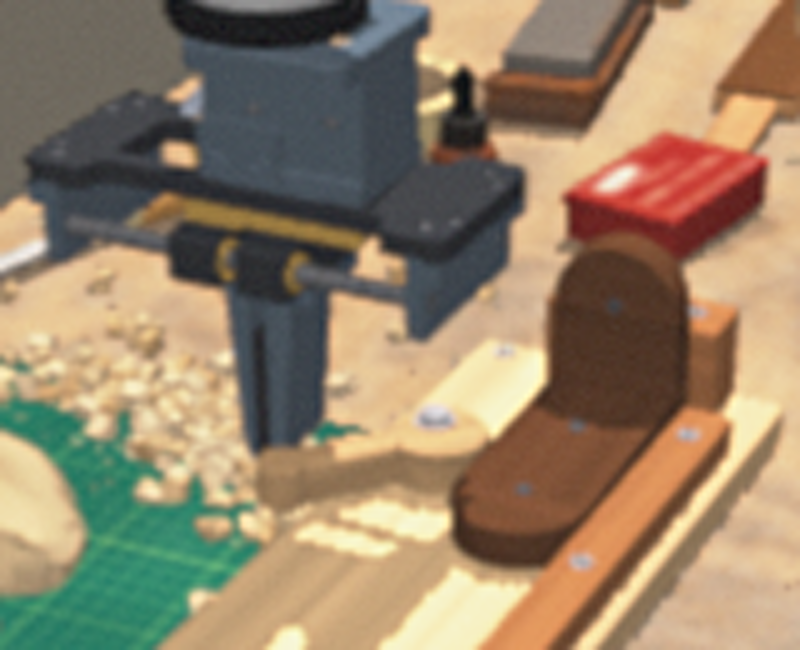

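Request:
{"name": "jog_arm", "arguments": {
  "deltas": [
    [[0.0022, -0.0021, 0, 0, 0.0], [0.0043, -0.0043, 0, 0, 0.0], [0.0063, -0.0066, 0, 0, 0.0], [0.0081, -0.009, 0, 0, 0.0], [0.0099, -0.0115, 0, 0, 0.0], [0.0115, -0.014, 0, 0, 0.0], [0.013, -0.0167, 0, 0, 0.0], [0.0143, -0.0194, 0, 0, 0.0], [0.0143, -0.0194, 0, 0, 0.0]]
  ]
}}

```text
time_s: 25.07
ee_pos: [643.0, 56.4, 45.8]
ee_rot: [179.6, 0.1, 86.9]
force: [6.0, -8.4, -3.8]
gripper_width: 0.5
```

Request:
{"name": "jog_arm", "arguments": {
  "deltas": [
    [[0.0008, -0.0019, 0, 0, 0.0], [0.0016, -0.0038, 0, 0, 0.0], [0.0023, -0.0056, 0, 0, 0.0], [0.0023, -0.0056, 0, 0, 0.0]]
  ]
}}

```text
time_s: 25.4
ee_pos: [639.9, 58.3, 46.4]
ee_rot: [179.3, 0.2, 86.9]
force: [9.1, -10.7, -3.8]
gripper_width: 0.5
```

Run:
```python
from seg import *
o=st()
crop("side",(205,120,365,250),"f18.png",5)
```

```text
t 25.4 jig tcp [ -5.2 -85.6  46.4] yaw 0.10470816037920372 F [  9.1 -10.7  -3.8]
```

View pics/f18.png

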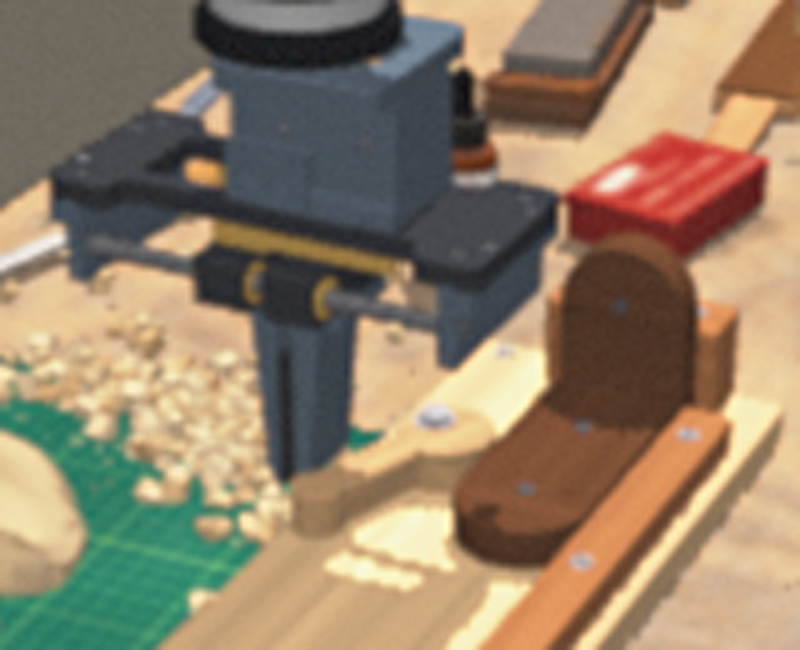

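Request:
{"name": "jog_arm", "arguments": {
  "deltas": [
    [[-0.0005, -0.002, 0, 0, 0.0], [-0.001, -0.004, 0, 0, 0.0], [-0.001, -0.006, 0, 0, 0.0], [-0.001, -0.006, 0, 0, 0.0]]
  ]
}}

```text
time_s: 25.78
ee_pos: [637.3, 58.9, 46.9]
ee_rot: [178.9, -0.0, 86.8]
force: [16.9, -7.1, -7.8]
gripper_width: 0.8
```

Request:
{"name": "jog_arm", "arguments": {
  "deltas": [
    [[0, -0.0015, 0, 0, 0.0], [0, -0.003, 0, 0, 0.0], [0, -0.0045, 0, 0, 0.0], [0, -0.0045, 0, 0, 0.0]]
  ]
}}

```text
time_s: 26.12
ee_pos: [635.1, 59.7, 47.2]
ee_rot: [178.6, -0.1, 86.8]
force: [20.2, -6.2, -10.6]
gripper_width: 0.6
```

Run:
```python
from seg import *
o=st()
def lev(a,z=38):
    n=np.array([np.cos(a),np.sin(a)]); u=np.array([np.sin(a),-np.cos(a)]); P0=np.array([-45,-52.])
    return J(p,[tuple(P0+66*u+11*(np.sin(t)*u-np.cos(t)*n))+(z,) for t in np.linspace(0,np.pi,9)]+[tuple(P0+20*u+8.5*n)+(z,)])
crop("side",(235,170,335,250),"f19.png",8,[lev(1.2),lev(1.4)])
```

```text
t 26.1167 jig tcp [ -4.1 -80.8  47.2] yaw 0.00973081769487294 F [ 20.2  -6.2 -10.6]
```

View pics/f19.png

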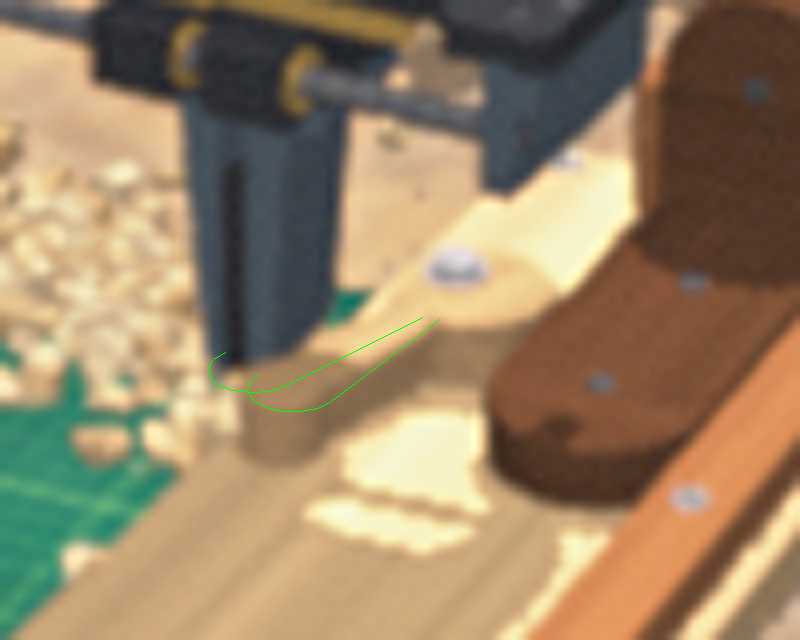

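Request:
{"name": "jog_arm", "arguments": {
  "deltas": [
    [[0, -0.0015, 0.001, 0, 0.0], [0, -0.003, 0.002, 0, 0.0], [0, -0.0045, 0.003, 0, 0.0], [0, -0.0045, 0.003, 0, 0.0]]
  ]
}}

```text
time_s: 26.5
ee_pos: [633.2, 60.5, 46.6]
ee_rot: [178.2, -0.2, 86.7]
force: [21.3, -4.8, -3.3]
gripper_width: 0.4
```

Request:
{"name": "jog_arm", "arguments": {
  "deltas": [
    [[0, -0.0015, 0, 0, 0.0], [0, -0.003, 0, 0, 0.0], [0, -0.004, 0, 0, 0.0], [0, -0.004, 0, 0, 0.0]]
  ]
}}

```text
time_s: 26.83
ee_pos: [630.6, 61.3, 46.8]
ee_rot: [178.0, -0.3, 86.7]
force: [24.0, -2.6, -4.7]
gripper_width: 0.5
```

Run:
```python
from seg import *
o=st()
def lev(a,z=38):
    n=np.array([np.cos(a),np.sin(a)]); u=np.array([np.sin(a),-np.cos(a)]); P0=np.array([-45,-52.])
    return J(p,[tuple(P0+66*u+11*(np.sin(t)*u-np.cos(t)*n))+(z,) for t in np.linspace(0,np.pi,9)]+[tuple(P0+20*u+8.5*n)+(z,)])
crop("side",(235,170,335,250),"f20.png",8,[lev(1.2),lev(1.4)])
```

```text
t 26.8333 jig tcp [ -2.7 -76.1  46.8] yaw -0.04376172263040701 F [24.  -2.6 -4.7]
```

View pics/f20.png

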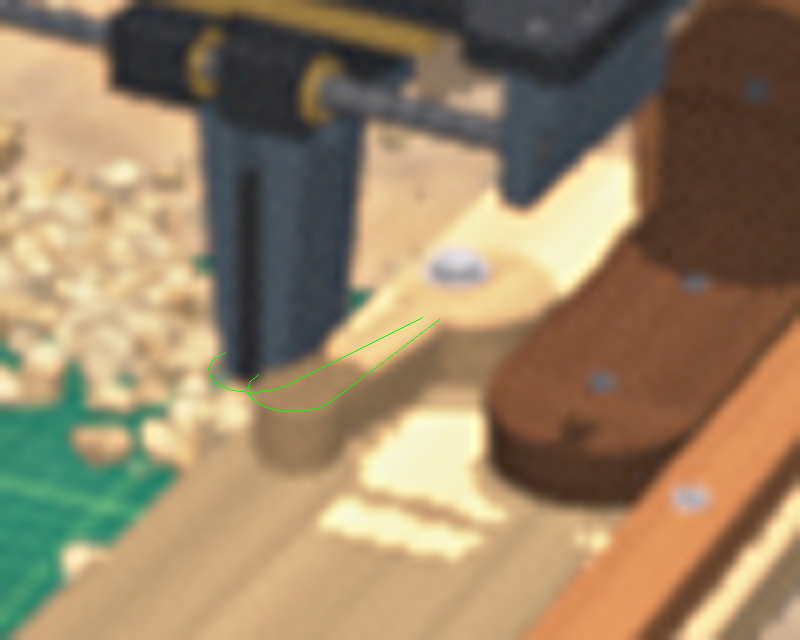

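Request:
{"name": "jog_arm", "arguments": {
  "deltas": [
    [[0, -0.0015, 0, 0, 0.0], [0, -0.003, 0, 0, 0.0], [0, -0.004, 0, 0, 0.0], [0, -0.004, 0, 0, 0.0]]
  ]
}}

```text
time_s: 27.22
ee_pos: [630.0, 61.4, 47.2]
ee_rot: [177.6, -0.3, 86.7]
force: [30.6, -3.1, -9.3]
gripper_width: 0.4
```

Request:
{"name": "jog_arm", "arguments": {
  "deltas": [
    [[0, -0.0015, 0, 0, 0.0], [0, -0.003, 0, 0, 0.0], [0, -0.004, 0, 0, 0.0], [0, -0.004, 0, 0, 0.0]]
  ]
}}

```text
time_s: 27.55
ee_pos: [629.6, 61.6, 47.5]
ee_rot: [177.2, -0.3, 86.7]
force: [38.8, -3.2, -15.0]
gripper_width: 0.8
```

Run:
```python
from seg import *
o=st()
crop("side",(235,170,335,250),"f21.png",8)
```

```text
t 27.55 jig tcp [ -2.6 -75.1  47.5] yaw -0.04683881678036528 F [ 38.8  -3.2 -15. ]
```

View pics/f21.png

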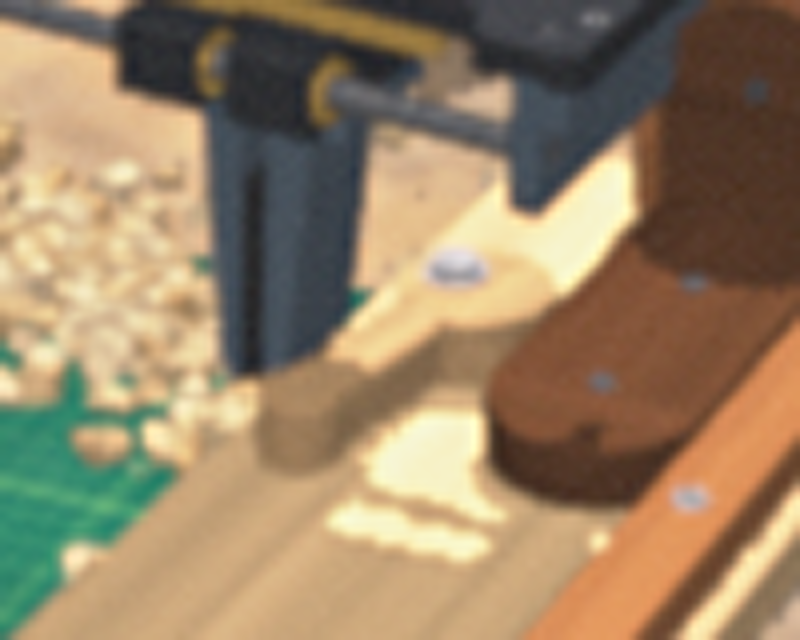

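Request:
{"name": "jog_arm", "arguments": {
  "deltas": [
    [[0, 0.006, 0, 0, 0.0], [0, 0.012, 0, 0, 0.0], [0, 0.018, 0, 0, 0.0], [0, 0.026, 0, 0, 0.0], [0, 0.034, 0, 0, 0.0], [0, 0.042, 0, 0, 0.0], [0, 0.048, -0.02, 0, 0.0], [0, 0.05, -0.05, 0, 0.0], [0, 0.05, -0.09, 0, 0.0], [0.03, 0.05, -0.12, 0, 0.0], [0.06, 0.05, -0.15, 0, 0.0], [0.09, 0.05, -0.18, 0, 0.0], [0.12, 0.05, -0.2, 0, 0.0], [0.15, 0.05, -0.2, 0, 0.0], [0.18, 0.05, -0.2, 0, 0.0], [0.2, 0.05, -0.2, 0, 0.0], [0.2, 0.05, -0.2, 0, 0.0]]
  ]
}}

```text
time_s: 29.02
ee_pos: [668.1, 262.8, 241.3]
ee_rot: [-179.9, -0.1, 87.1]
force: [-0.7, 0.3, -1.1]
gripper_width: 0.2
```

Run:
```python
from seg import *
o=st()
def lev(a,z=38):
    n=np.array([np.cos(a),np.sin(a)]); u=np.array([np.sin(a),-np.cos(a)]); P0=np.array([-45,-52.])
    return J(p,[tuple(P0+66*u+11*(np.sin(t)*u-np.cos(t)*n))+(z,) for t in np.linspace(0,np.pi,9)]+[tuple(P0+20*u+8.5*n)+(z,)])
crop("side",(225,140,365,250),"f22.png",5)
crop("top",(200,130,390,260),"t22.png",4,[lev(1.4)]+brk(-125,2.5,0,np.radians(90)))
```

```text
t 29.0167 jig tcp [ 200.5 -102.2  241.3] yaw 0.31138406122514084 F [-0.7  0.3 -1.1]
```

View pics/f22.png

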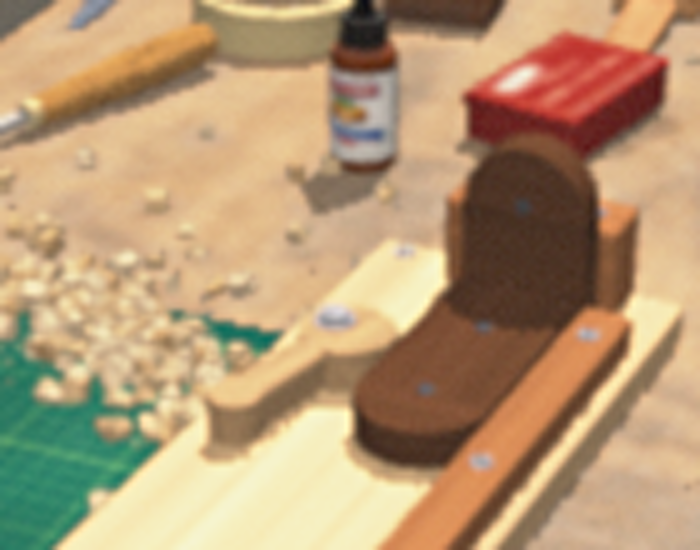

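View pics/t22.png

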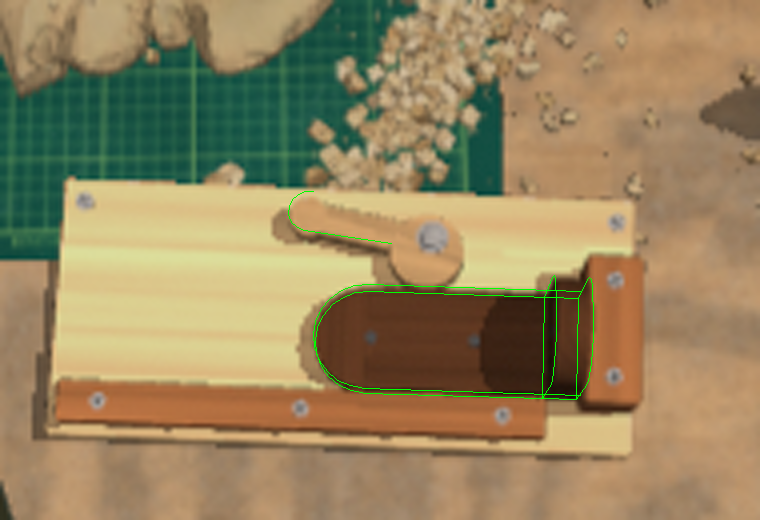

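Run:
```python
import cv2,numpy as np
for n in("t15","t16","t22"):
    a=cv2.imread(f"pics/{n}.png",0).astype(int); print(n,a[300:376:12,296:340:4].tolist())
from m import *
im=env.grab_frame("top")[:,:,::-1]; a=cv2.resize(im[185:240,310:365],None,fx=10,fy=10,interpolation=cv2.INTER_CUBIC)
cv2.imwrite("pics/z1.png",a)
im=env.grab_frame("side")[:,:,::-1]; a=cv2.resize(im[160:220,300:365],None,fx=10,fy=10,interpolation=cv2.INTER_CUBIC)
cv2.imwrite("pics/z2.png",a[:600])
```

```text
t15 [[143, 142, 142, 142, 142, 141, 128, 92, 54, 41, 43], [150, 149, 150, 150, 150, 123, 65, 43, 44, 42, 43], [149, 149, 150, 150, 128, 67, 43, 47, 44, 43, 45], [140, 140, 139, 141, 134, 71, 42, 46, 43, 43, 45], [151, 150, 150, 151, 151, 120, 63, 43, 44, 44, 45], [147, 147, 148, 147, 147, 149, 126, 72, 43, 44, 44], [137, 137, 137, 138, 138, 138, 139, 139, 129, 96, 49]]
t16 [[136, 163, 178, 179, 153, 142, 143, 106, 149, 64, 68], [217, 223, 175, 144, 149, 149, 149, 68, 68, 66, 69], [219, 169, 143, 149, 125, 84, 70, 70, 67, 66, 69], [214, 162, 134, 139, 132, 91, 70, 70, 66, 67, 69], [218, 169, 144, 149, 150, 108, 76, 70, 66, 67, 70], [215, 216, 163, 139, 146, 148, 124, 78, 64, 69, 69], [205, 206, 207, 182, 141, 128, 131, 132, 124, 85, 52]]
t22 [[197, 196, 197, 196, 200, 201, 179, 171, 149, 98, 73], [203, 204, 208, 188, 147, 136, 99, 68, 61, 60, 63], [204, 186, 147, 135, 127, 90, 66, 64, 61, 61, 63], [196, 149, 124, 129, 117, 149, 64, 64, 61, 61, 63], [158, 134, 138, 138, 128, 149, 61, 65, 61, 61, 64], [204, 156, 131, 135, 137, 120, 72, 58, 61, 62, 64], [192, 191, 168, 134, 125, 127, 127, 102, 149, 58, 67]]
```

View pics/z1.png

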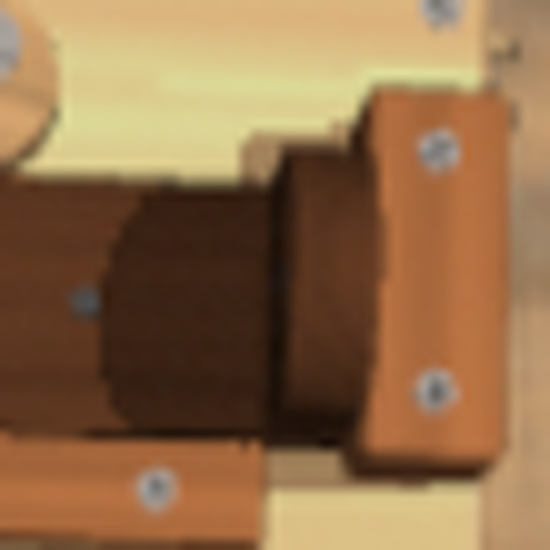

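View pics/z2.png

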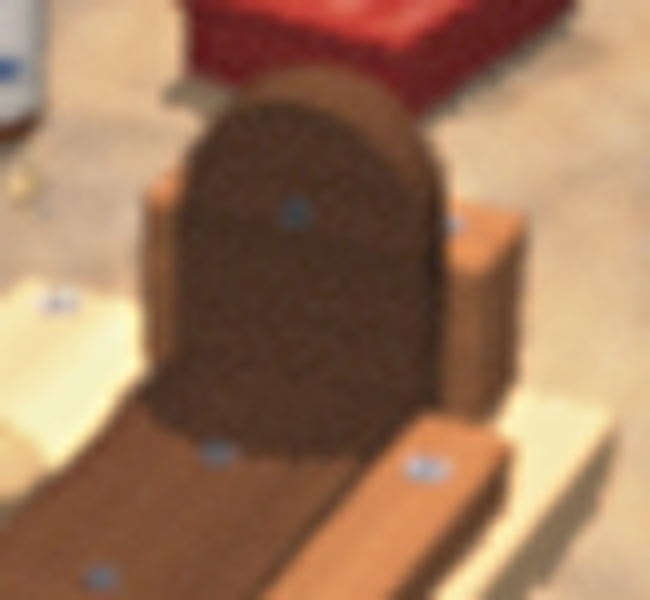

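Run:
```python
from h import *
im=env.grab_frame("top"); 
for l in("screwdriver","honing_oil","pencil"): print(l,[[round(float(v)) for v in d["xyz"]] for d in env.look_for("top",l)][:1])
print(env.job_done())
```

```text
screwdriver [[383, 177, 17]]
honing_oil [[677, -193, 58]]
pencil [[382, -29, 8]]
the job is handed in; nothing more can be done
None
```

I tipped the bracket over its heel with the closed fingertips, lowered it onto its back, pushed it against the butt stop and closed the cam lever. The job is handed in; it took about 29 s of the 72 s allowed.

**Tipping and lowering:** The fingertips pushed the leg past balance. They then held the inner face of the foot all the way down, so it was never gripped. The only uncontrolled movement was about 2 degrees just past balance. At one point, around 60 degrees of tilt, the heel seemed to creep about 8 mm away from the stop.

**Seating:** I pushed low on the foot until it met the stop with 8.5 N. After locking, the top view showed the leg end unmoved to within about 1 mm. I could see no gap at the stop, though the picture only resolves about 1 mm.

**Cam lever:** I pushed until it stopped moving while the force rose to about 39 N in the horizontal direction, measured at the wrist. In the top view it lies on the 1.40 rad outline, and the bracket sits against the side fence. The lever stayed put after the fingers left it.

**Things lying about:** The bottle and pencil are where they were at the start, within about 2 mm. The detector put the screwdriver about 96 mm to the right of its first reading. The arm went nowhere near it and may have been partly hiding it from the camera, but I did not check this in the picture.

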